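Turn the rack and hang up the inspection torch

ROBOT

A 7-joint arm with a two-finger parallel gripper is mounted at the origin on the work surface. World frame = base frame: x ahead of the robot, y to its left, z up, the work surface at z = 0. Lengths are in m, angles in rad, forces in N, time in s.
With the tool pointing down it reaches from about 0.35 to 0.9 m from the base axis. Payload 8.1 kg.
Tool frame: the origin (TCP) lies midway between the tips of the shut fingers; the grasp point (between the pads) lies 19 mm behind it (arm.hold_point_z is the distance from the TCP to the grasp point, in m); z points along the fingers, y is the direction in which the jaws open and shut (so a half turn about z gives the same grasp; the last joint's range is limited). The gripper opens to 92 mm and grips with 3 to 60 N. Pads are 19 mm wide; open, the fingers measure 130 mm over their backs; the gripper's body (75 mm by 190 mm) begins 47 mm behind the grasp point.
Start: joints at [1.057, 0.434, 0.025, 1.573, -0.012, 1.134, -0.075], TCP at [0.25, -0.573, 0.227] pointing down, gripper open.
Joint ranges: [-2.62, 2.62], [-0.44, 2.09], [-1.27, 1.32], [0.08, 2.57], [-1.32, 4.46], [0.12, 2], [-2.74, 2.74]. Speed limits (rad/s): [2.22, 2.22, 3.01, 3.01, 3.14, 3.14, 3.14].

INTERFACE

Orientations are given as a rotation vector (axis times angle).
In Python, from cell import arm gives the robot as it stands.
- The arm moves only by the shell command python3 -m pendant 'ROWS' [FORCE]. ROWS is JSON, a list of rows, each a list of 3 entries, a list of its own where there are three numbers: the shift along the tool's x, y, z in m, then the turn, a rotation vector about the tool's x, y, z in degrees, then the finger opening in m, from 0 to 0.0918. A call has 1 to 10 rows; each row shifts and turns the commanded pose from where the row before left it, along the tool's axes as they then stand; what a row does not reach is not made up. A row lasts 1/8 s, in which the tool goes at most 62.5 mm and 10.7 degrees, less where a joint would pass 70% of its speed; a pose out of reach is approached as far as the arm can. A call with a gripper value outside its range is refused whole. The fingers move at their own pace and stop on an object; FORCE is the grip in N (left out, the last holds). Time passes only in rows, so rows that do not move let the fingers close. It gives the time, the measured TCP pose, the force and the opening at its end, in the units of the state.
- arm.observe(): the state, without advancing time (a new reading comes with each control period).
- arm.get_image(name): name is "side" or "top"; returns (picture, depth): 420x560x3 uint8, red, green, blue; 420x560 float32, m along the optical axis (not along the pixel's ray), 0 where there is no reading.
- arm.camera_params(name): a dict with "fovy" (degrees; the focal length in pixels is half the picture's height over the tangent of half this angle, whatever the lens; pixels are square), "cx", "cy" (the principal point, pixels), "rvec" (rotation vector, rad) and "tvec" (3), from world to camera coordinates, as OpenCV has them. Camera axes: x right, y down, z forward; pixel columns grow to the right and rows downward; lengths in m; the calibration is good to about 2 mm. A picture is of the moment at which its call begins. camera_params takes no time and is no camera call.
- arm.sign_off(): hands the job in, once; it reports no verdict.
Trained networks look in the newest picture that a camera, given by its name, has taken for a name from the list of things; names that differ only in an ending like _2 or _b are one class to them, and where a whole thing is asked for, a point or a joint stands for the part that bears it (a point fixed in the world has none). Each returns a list of dicts, best first, with "conf" (0 to 1); they miss things now and then, are a little off and sometimes report something else, mostly with a low value. They report only what shows in the picture. A call takes as long as a camera call. They do not tell look-alikes from the thing itself.
- arm.look_for(camera, label): "rect" ([centre column, centre row, width, height] in pixels, round what is visible of it).
- arm.masks_of(camera, label): "pixels" (420x560 bool, what is visible of it) and "rect" ([centre column, centre row, width, height] in pixels, round what is visible of it).
The state is a dict: "clock": time; "joints": joint angles; "dq": joint speeds; "joint_efforts": joint torques, N m; "position": TCP position; "ee_rot": TCP orientation; "force": force on the tool from outside, world axes, zero at the start; "ft_torque": the same for the moment, N m; "width": opening from 0.0 (shut) to 1.0 (fully open).
Only numpy, scipy, OpenCV 4.12 (cv2) and the standard library are available. Lean on these libraries where they do the work, as an engineer would, in place of code of your own. Each camera call takes 0.05 s, during which the arm holds its last target.

TASK

Put the inspection torch away on the rotary rack: first turn the rack until its empty hook points over the tongue on the foot of the stand, then pick up the torch and slide the metal sleeve on its side fully down over that hook's pin. How far the empty hook is pulled out is not known, so feel for the pin with a light touch rather than ramming it, let go of the torch with the hook still over the tongue, and leave the other things on the bench where they are.

Things in the scene. Friction and masses are not known exactly. Their poses are not given: they have to be found in the camera images.
- turret (a joint): angle of the rotating rack about its upright axis, rad, counter-clockwise from above, 0 (or any whole turn) when the empty hook points over the tongue. Turns both ways (limits -7 and 7) against about 0.15 N m of friction and stays where it is left. Four arms at 90 degrees: three carry fixed torches, one hook is empty.
- turret_grip (a point): middle of the black grip bar on top of the rotating rack, on its upright axis, 272 mm above the bench. The bar is 54 mm long along this point's x, 14 mm wide along y, 34 mm high; pinch it from above to turn the rack. The empty arm points along this point's -x. The hub below is 52 mm in diameter, up to 245 mm.
- tube_mouth (a point): at the open end of the empty arm's tube, 80 mm from the rack's axis, 190 mm above the bench, 8 mm above the tube's centre line (-x outward, z up). From the tube (15 mm thick) comes an 8 mm rod with the hook. The hook's seat is level with this point, in line with the arm, 20 to 40 mm farther out: how far differs each time and is not reported.
- stand: fixed stand of the rack, origin under its axis on the bench; its -x is the front, where the tongue is. The empty hook: a bare steel pin 9 mm thick, leaning outward 20 degrees from vertical, rises 38 mm along its axis from the seat (top centre of a 20 mm disc square to the pin) to a round tip. Its rod is clamped and slides only above 40 N.
- tongue (a point): on top of the tongue of the fixed foot (flat bar 50 mm wide, 10 mm thick, sticking out of the front of the 170 mm round foot to 175 mm from the axis), 80 mm from the rack's axis. The empty hook must point over it.
- torch_center (a point): the loose inspection torch, standing upright on the bench: black cylinder 110 mm tall, 32 mm in diameter (36 mm for the lowest 25 mm), 0.12 to 0.26 kg. This point is on its axis half-way up (55 mm above its foot); z along the torch to its top, x towards the sleeve.
- torch_sleeve (a point): centre of the lower mouth of the torch's side sleeve: an open steel tube parallel to the torch, 18 mm outside, 12 mm inside, 25 mm long, 80 to 105 mm above the torch's foot; axis 34 mm from the torch's axis along x. On the hook the torch hangs on the pin's outer side, leaning as the pin does, this mouth on the seat.
- lens_unit: bystander: round metal and glass headlight lens unit, 68 mm in diameter, 50 mm tall, with an 88 mm cross strip; origin at its underside.
- parts_tray: bystander: grey open tray 120 x 90 x 32 mm; origin at its underside.
- driver: bystander: screwdriver lying on the bench, about 200 mm long; origin under its middle.
Things that resemble listed ones, but are neither listed nor needed, are in the scene too. Leave any yellow look-alike of the part that bears torch_center alone.

How it is judged:
By the outcome, as a careful person would: the job done as asked, in the order asked, and still so for the second after the job is handed in, with the robot touching nothing.
It also fails if it takes over 72 s, if anything falls off the work surface, if the arm or the gripper's body presses on something with over 40 N, if the wrist force passes 120 N, or if a joint passes its speed limit or range.

## Working session

There is one attempt and no reset: what is moved stays moved. The work goes in short steps, Python scripts to look and compute and a shell command to move; the robot and the scene stay as the last step left them, time stands still between calls to the robot, and variables do not carry over. Pictures are saved under pics/ and viewed, and the job is handed in when it is done.

```bash
ls; mkdir -p pics; cat > h.py <<'E'
import numpy as np, cv2
from scipy.spatial.transform import Rotation as R
from cell import arm
def cam(n):
    p=arm.camera_params(n); f=210/np.tan(np.radians(p['fovy'])/2)
    M=R.from_rotvec(np.array(p['rvec']).ravel()).as_matrix(); return p,f,M,np.array(p['tvec']).ravel()
def world(n,u,v,d):
    p,f,M,t=cam(n); u,v,d=map(np.asarray,(u,v,d))
    c=np.stack([(u-p['cx'])/f*d,(v-p['cy'])/f*d,d],-1); return (c-t)@M
def pix(n,P):
    p,f,M,t=cam(n); c=np.atleast_2d(P)@M.T+t
    return np.c_[c[:,0]/c[:,2]*f+p['cx'],c[:,1]/c[:,2]*f+p['cy']]
def save(n,name):
    im,d=arm.get_image(n); cv2.imwrite('pics/'+name+'.png',im[:,:,::-1]); np.save('pics/'+name+'.npy',d); return im,d
E
python3 - <<'E'
from h import *
for n in('side','top'):
    print(arm.camera_params(n)); im,d=save(n,n+'0')
    for l in ['turret','torch_center','stand','lens_unit','parts_tray','driver']:
        for r in arm.look_for(n,l): print(n,l,np.round(r['rect']),round(r['conf'],2))
s=arm.observe();print(s)
E
```

```text
pics
{'fovy': 49.43419481722202, 'cx': 282.701302563993, 'cy': 207.3519524462638, 'rvec': array([ 0.5607611 , -2.70940989,  1.14028141]), 'tvec': array([0.4399476 , 0.26145125, 1.47345482])}
side turret [264. 166.  79.  58.] 0.56
side turret [204. 292.  21.  20.] 0.25
side torch_center [271. 282.  10.  31.] 0.82
side torch_center [242. 296.  19.  32.] 0.6
side torch_center [266. 310.  23.  28.] 0.55
side stand [263. 178.  66.  91.] 0.86
side lens_unit [202. 292.  22.  23.] 0.93
side parts_tray [221. 348.  51.  39.] 0.64
side driver [363. 189.  38.   9.] 0.7
{'fovy': 43.39154942610883, 'cx': 281.5464785524713, 'cy': 206.63621691484758, 'rvec': array([ 2.10133497, -2.13811314,  0.20848556]), 'tvec': array([0.03858913, 0.51270198, 1.47815067])}
top turret [353. 150. 103. 112.] 0.9
top torch_center [187. 249.  29.  19.] 0.59
top torch_center [195. 214.  18.  26.] 0.48
top torch_center [223. 234.  17.  20.] 0.47
top stand [351. 151. 114. 117.] 0.86
top stand [354. 147. 101. 113.] 0.61
top stand [193. 216.  21.  25.] 0.25
top lens_unit [190. 170.  28.  22.] 0.82
top parts_tray [425. 270.  24.  61.] 0.66
top parts_tray [140. 220.  46.  46.] 0.56
top driver [426. 273.  25.  59.] 0.9
{'clock': 0.7, 'joints': array([ 1.0574085 ,  0.43448138,  0.02497051,  1.57320805, -0.01162033,
        1.13399287, -0.07508824]), 'dq': array([ 0.0002508 ,  0.00019484, -0.00015185, -0.0006883 , -0.00096055,
       -0.00071782, -0.00078759]), 'joint_efforts': array([-2.40338031e-04, -6.67487884e+01,  9.83646624e-01, -3.14756119e+01,
       -6.08718535e-02,  3.26462311e-02, -6.79002795e-06]), 'position': array([ 0.24958397, -0.57301505,  0.22674994]), 'ee_rot': array([3.07552961e+00, 6.40642251e-01, 5.31468728e-05]), 'force': array([-0.03501348, -0.00152393,  0.82521507]), 'ft_torque': array([ 0.03468396, -0.00675029, -0.00371308]), 'width': 0.9978892365729704}
```

```bash
python3 - <<'E'
import cv2
a=cv2.imread('pics/side0.png')
cv2.imwrite('pics/side0c.png',cv2.resize(a[120:380,170:400],None,fx=2.3,fy=2.3,interpolation=cv2.INTER_CUBIC))
a=cv2.imread('pics/top0.png')
cv2.imwrite('pics/top0c.png',cv2.resize(a[80:320,110:450],None,fx=2.3,fy=2.3,interpolation=cv2.INTER_CUBIC))
E
```

```text
(no output)
```

View pics/side0.png

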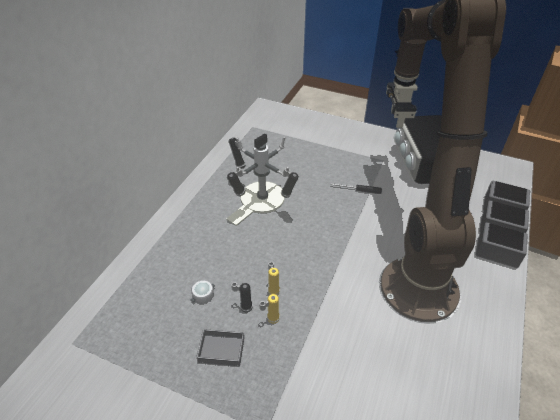

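View pics/side0c.png

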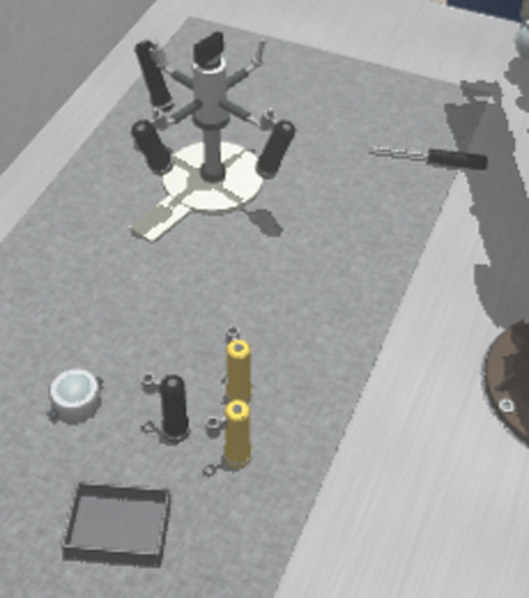

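View pics/top0c.png

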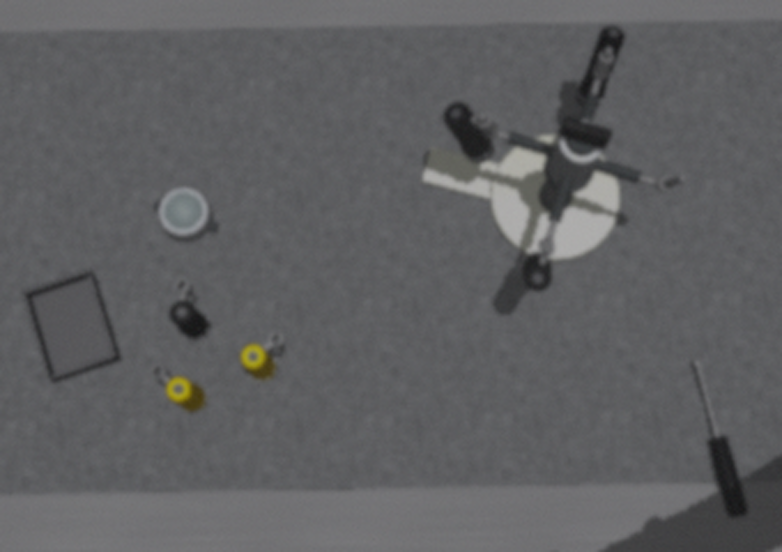

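```bash
cat >> h.py <<'E'
def cloud(n,d,im=None):
    v,u=np.mgrid[0:420,0:560]; P=world(n,u,v,d); ok=d>0
    return P,ok
E
python3 - <<'E'
from h import *
for n in('side','top'):
    im=cv2.imread(f'pics/{n}0.png'); d=np.load(f'pics/{n}0.npy'); P,ok=cloud(n,d)
    print(n,'table z',np.median(P[ok&(abs(P[...,2])<.02)&(P[...,0]>.35)&(P[...,0]<.8)&(abs(P[...,1])<.3)][:,2]))
    rough=P[166,262] if n=='side' else P[140,360]; print('rough',rough)
    near=ok&(np.hypot(P[...,0]-rough[0],P[...,1]-rough[1])<.2)
    bar=near&(P[...,2]>.262)
    print('bar n',bar.sum(),P[bar].mean(0),P[bar][:,2].max())
    q=P[bar][:,:2]; w,V=np.linalg.eigh(np.cov(q.T)); print('bar axis deg',np.degrees(np.arctan2(V[1,1],V[0,1])),np.sqrt(w*12))
    pr=(q-q.mean(0))@V[:,::-1]; print('mid',q.mean(0)+V[:,::-1]@((pr.max(0)+pr.min(0))/2),np.ptp(pr,axis=0))
    white=near&(P[...,2]<.03)&(im.min(2)>(150 if n=='top' else 170))
    print('white',white.sum(),np.median(P[white],0))
    for l in ['torch_center','lens_unit','parts_tray','driver']:
        pass
    near=ok&(P[...,2]>.03)&(P[...,2]<.14)&(P[...,1]>0)&(P[...,0]>.3)
    if n=='top' or 1:
        m=near.astype(np.uint8); k,lab,st,c=cv2.connectedComponentsWithStats(m)
        for i in range(1,k):
            if st[i,4]>15: print(st[i],P[lab==i].min(0).round(3),P[lab==i].max(0).round(3),im[lab==i].mean(0).round())
E
```

```text
side table z 0.0014847096565345779
rough [ 0.63029232 -0.1625671   0.17906348]
bar n 112 [ 0.64178444 -0.17661083  0.27943571] 0.29353362700988445
bar axis deg 67.89109809660908 [0.01437751 0.05696469]
mid [ 0.64240985 -0.17986638] [0.05926164 0.01965234]
white 779 [ 0.64174301 -0.16587494  0.01329928]
[   0  156   96  108 2942] [1.275 0.    0.03 ] [1.295 0.473 0.14 ] [132. 132. 132.]
[268 262  11  30 258] [0.408 0.165 0.03 ] [0.454 0.219 0.116] [ 89. 135. 146.]
[191 281  22  18 298] [0.592 0.27  0.03 ] [0.658 0.335 0.054] [199. 199. 191.]
[231 282  20  25 293] [0.462 0.272 0.031] [0.521 0.305 0.116] [77. 76. 76.]
[259 294  20  24 307] [0.371 0.276 0.03 ] [0.417 0.328 0.118] [ 91. 132. 142.]
[221 331  23   4  33] [0.437 0.386 0.03 ] [0.498 0.407 0.037] [121. 120. 119.]
[196 336   7  23  29] [0.516 0.44  0.03 ] [0.543 0.504 0.037] [133. 132. 131.]
[232 337  11  25  41] [0.412 0.399 0.03 ] [0.435 0.473 0.038] [129. 127. 126.]
[201 357  19   3  28] [0.462 0.485 0.03 ] [0.511 0.501 0.036] [120. 118. 118.]
top table z 0.0013058869711373813
rough [ 0.64140455 -0.17273361  0.26128806]
bar n 186 [ 0.64207556 -0.18078222  0.28201077] 0.29529253173480957
bar axis deg 71.19780068946464 [0.01527442 0.05313991]
mid [ 0.64449486 -0.1811149 ] [0.05342099 0.01585982]
white 1114 [ 0.62764455 -0.16239111  0.01305301]
[179 161  22  23 371] [0.593 0.269 0.03 ] [0.659 0.332 0.056] [129. 127. 121.]
[144 197  11  20  29] [0.495 0.402 0.03 ] [0.552 0.434 0.038] [76. 74. 74.]
[184 201  15  25 214] [0.465 0.271 0.032] [0.523 0.302 0.117] [54. 53. 53.]
[120 205   4  13  20] [0.494 0.493 0.03 ] [0.53  0.503 0.04 ] [76. 74. 73.]
[214 224  20  21 197] [0.41  0.166 0.03 ] [0.457 0.217 0.119] [ 52. 107. 114.]
[155 227   5  10  18] [0.437 0.386 0.03 ] [0.463 0.398 0.036] [74. 72. 73.]
[175 238  24  20 205] [0.373 0.272 0.031] [0.419 0.325 0.116] [ 47. 103. 112.]
[ 25 258  27  23 363] [0.315 0.691 0.03 ] [0.369 0.727 0.14 ] [59. 57. 57.]
```

```bash
python3 - <<'E'
from h import *
from scipy.optimize import least_squares
for n in('side','top'):
    im=cv2.imread(f'pics/{n}0.png'); d=np.load(f'pics/{n}0.npy'); P,ok=cloud(n,d)
    C=np.array([.643,-.18])
    r=np.hypot(P[...,0]-C[0],P[...,1]-C[1])
    # foot by height
    foot=ok&(r<.21)&(P[...,2]>.006)&(P[...,2]<.02)
    print(foot.sum(), P[foot][:,2].mean())
    q=P[foot][:,:2]; rr=r[foot]
    t=q[rr>.1]-C; print('tongue n',len(t)); ang=np.arctan2(t[:,1],t[:,0]); print(np.degrees(ang.mean()), rr.max())
    w,V=np.linalg.eigh(np.cov((t).T)); print('mid',t.mean(0)+C,'axis',np.degrees(np.arctan2(V[1,1],V[0,1])))
    e=q[rr<.1]; h=cv2.convexHull(e.astype(np.float32))[:,0]
    a=np.arctan2(h[:,1]-C[1],h[:,0]-C[0]); tg=ang.mean()
    h=h[abs(np.angle(np.exp(1j*(a-tg))))>.4]
    s=least_squares(lambda p:np.hypot(h[:,0]-p[0],h[:,1]-p[1])-.085,C,loss='soft_l1',f_scale=.002); print('circ',s.x,np.abs(s.fun).mean(),len(h))
    # hub / column, and arms z .165-.2
    for z0,z1 in((.2,.245),(.176,.2)):
        m=ok&(r<.17)&(P[...,2]>z0)&(P[...,2]<z1); print(z0,m.sum())
    # empty arm
    m=ok&(r>.04)&(r<.15)&(P[...,2]>.15)&(P[...,2]<.25)
    A=np.degrees(np.arctan2(P[...,1]-C[1],P[...,0]-C[0]))
    m&=(abs(A+109)<25)
    b=np.argsort(r[m]); 
    for lo in np.arange(.04,.15,.01):
        k=m&(r>lo)&(r<lo+.01)
        if k.sum(): print(round(lo,3),k.sum(),A[k].mean().round(1),P[k][:,2].max().round(3),P[k].mean(0).round(3))
E
```

```text
1298 0.012076572470282737
tongue n 384
47.09534974447874 0.20994120356751114
mid [ 0.65265363 -0.10442001] axis 53.24676179019386
circ [ 0.6435715  -0.17425233] 0.008829041001177432 16
0.2 428
0.176 517
0.04 10 -109.5 0.193 [ 0.627 -0.224  0.188]
0.05 8 -111.7 0.194 [ 0.622 -0.232  0.186]
0.06 9 -110.3 0.194 [ 0.62  -0.242  0.187]
0.07 7 -110.2 0.191 [ 0.617 -0.25   0.186]
0.08 6 -108.6 0.186 [ 0.616 -0.259  0.183]
0.09 4 -108.7 0.187 [ 0.613 -0.27   0.182]
0.1 15 -109.2 0.2 [ 0.608 -0.28   0.188]
0.11 22 -108.6 0.229 [ 0.606 -0.289  0.205]
0.12 4 -108.7 0.226 [ 0.604 -0.295  0.218]
2716 0.011283689460584572
tongue n 1063
20.576881412890515 0.20961176794074585
mid [ 0.64876549 -0.13938723] axis 68.08826232488939
circ [ 0.64009474 -0.16739421] 0.0072465414910515774 18
0.2 657
0.176 743
0.04 21 -107.8 0.192 [ 0.629 -0.223  0.187]
0.05 22 -108.4 0.193 [ 0.626 -0.232  0.188]
0.06 21 -107.8 0.193 [ 0.623 -0.242  0.187]
0.07 21 -108.8 0.193 [ 0.619 -0.251  0.188]
0.08 12 -107.3 0.194 [ 0.618 -0.261  0.185]
0.09 12 -108.2 0.19 [ 0.613 -0.27   0.185]
0.1 25 -108.3 0.196 [ 0.61  -0.28   0.191]
0.11 31 -108.9 0.228 [ 0.606 -0.288  0.202]
0.12 10 -108.5 0.228 [ 0.604 -0.297  0.222]
```

```bash
python3 - <<'E'
from h import *
for n in('side','top'):
    im=cv2.imread(f'pics/{n}0.png'); d=np.load(f'pics/{n}0.npy'); P,ok=cloud(n,d)
    p,f,M,t=cam(n)
    # intersect rays with z=.0115
    v,u=np.mgrid[0:420,0:560]; ray=np.stack([(u-p['cx'])/f,(v-p['cy'])/f,np.ones_like(u)],-1)@M; o=-t@M
    Q=o+ray*((.0105-o[2])/ray[...,2])[...,None]
    b=im.astype(int); C=np.array([.643,-.18])
    m=((b[...,2]-b[...,0])>=8)&(np.hypot(Q[...,0]-C[0],Q[...,1]-C[1])<.2)
    k,lab,st,_=cv2.connectedComponentsWithStats(m.astype(np.uint8)); i=1+st[1:,4].argmax(); m=lab==i
    o=cv2.resize(np.where(m[...,None],[0,0,255],im).astype(np.uint8),None,fx=1,fy=1)
    r=np.hypot(Q[...,0]-C[0],Q[...,1]-C[1]); k=m&(r>.1); q=Q[k][:,:2]
    print(n,m.sum(),k.sum(),'mid',q.mean(0),'dir',np.degrees(np.arctan2(q.mean(0)[1]-C[1],q.mean(0)[0]-C[0])), 'rmax',r[m].max())
    c,wh,a=cv2.minAreaRect(q.astype(np.float32)); print(c,wh,a)
    cv2.imwrite(f'pics/m_{n}.png',cv2.resize(o[100:260,200:460],None,fx=3,fy=3))
E
```

```text
side 316 93 mid [ 0.68569476 -0.05367442] dir 71.32608368114145 rmax 0.17271515310049326
(0.6862154006958008, -0.05064580962061882) (0.0729292780160904, 0.03720525652170181) 74.46463012695312
top 29 0 mid [nan nan] dir nan rmax 0.08117583685344282
(0.0, 0.0) (0.0, 0.0) 0.0<stdin>:13: RuntimeWarning: Mean of empty slice.
  ret = um.true_divide(
```

```bash
cd pics; python3 -c "
import cv2,numpy as np
a=cv2.imread('m_side.png');b=cv2.imread('m_top.png');cv2.imwrite('m.png',cv2.resize(np.vstack([a,b]),None,fx=.62,fy=.62))"
```

```text
(no output)
```

View pics/m.png

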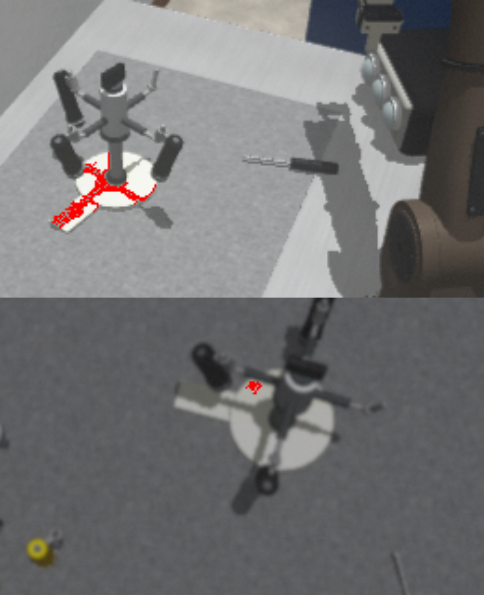

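```bash
python3 - <<'E'
from h import *
C=np.array([.643,-.178])
out=[]
for n,(r0,r1,c0,c1) in (('side',(185,230,215,300)),('top',(130,200,285,370))):
    im=cv2.imread(f'pics/{n}0.png'); S=8
    z=cv2.resize(im[r0:r1,c0:c1],None,fx=S,fy=S,interpolation=cv2.INTER_CUBIC)
    for th,col in((66,(0,0,255)),(71,(0,255,0)),(76,(255,0,0))):
        e=np.array([np.cos(np.radians(th)),np.sin(np.radians(th))]); g=np.array([-e[1],e[0]])
        pts=np.array([np.r_[C+e*a+g*b,.01] for a,b in((.08,.025),(.175,.025),(.175,-.025),(.08,-.025))])
        w=((pix(n,pts)-[c0,r0]+.5)*S).astype(int); cv2.polylines(z,[w],False,col,1)
    t=np.linspace(0,2*np.pi,60); w=((pix(n,np.c_[C[0]+.085*np.cos(t),C[1]+.085*np.sin(t),0*t+.01])-[c0,r0]+.5)*S).astype(int); cv2.polylines(z,[w],True,(255,0,255),1)
    cv2.imwrite(f'pics/z_{n}.png',z)
E
```

```text
(no output)
```

View pics/z_side.png

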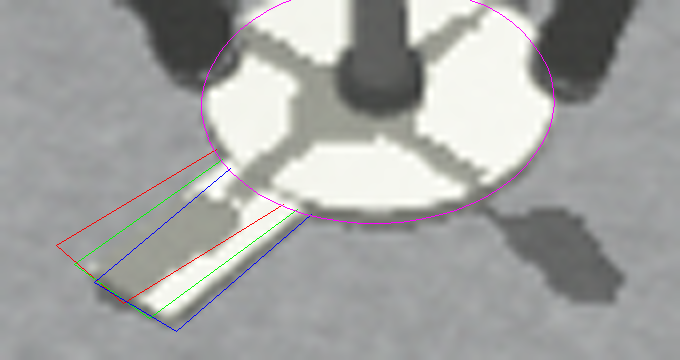

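View pics/z_top.png

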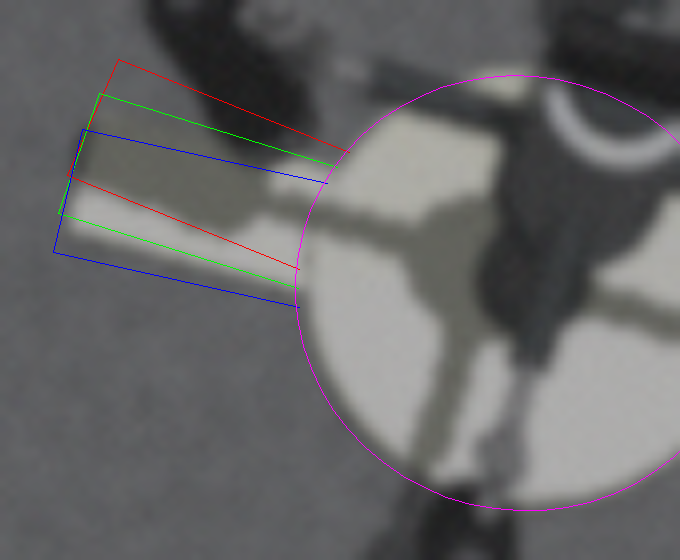

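```bash
cat >> h.py <<'E'
def to(P=None,ang=None):
    """shift in tool axes to world point P; world angle of tool x, roll needed"""
    s=arm.observe(); M=R.from_rotvec(s['ee_rot']).as_matrix()
    print('t',s['clock'],'pos',s['position'].round(4),'xang',np.degrees(np.arctan2(M[1,0],M[0,0])).round(2),'tilt z',M[:,2].round(3),'F',s['force'].round(2),'T',s['ft_torque'].round(2),'w',round(s['width']*91.8,1),'q',s['joints'].round(2))
    if P is not None: print('shift',(M.T@(np.array(P)-s['position'])).round(4))
E
python3 -m pendant '[[[0,0,-0.021],[0,0,-9.6],0.0918],[[0,0,-0.021],[0,0,-9.6],0.0918],[[0,0,-0.021],[0,0,-9.6],0.0918],[[0,0,-0.021],[0,0,-9.6],0.0918],[[0,0,-0.021],[0,0,-9.5],0.0918]]'
python3 -m pendant '[[[0.0497,0.0247,0],[0,0,0],0.0918],[[0.0497,0.0247,0],[0,0,0],0.0918],[[0.0497,0.0247,0],[0,0,0],0.0918],[[0.0497,0.0247,0],[0,0,0],0.0918],[[0.0497,0.0247,0],[0,0,0],0.0918],[[0.0497,0.0247,0],[0,0,0],0.0918],[[0.0497,0.0247,0],[0,0,0],0.0918],[[0.0497,0.0247,0],[0,0,0],0.0918],[[0.0497,0.0247,0],[0,0,0],0.0918],[[0.0497,0.0247,0],[0,0,0],0.0918]]'
python3 - <<'E'
from h import *
to([.6425,-.1805,.33])
E
```

```text
clock: 1.32
position: [0.2495, -0.573, 0.3325]
ee_rot: [2.546, 1.841, -0.0]
force: [1.0, -0.5, -0.4]
width: 1.0
clock: 2.58
position: [0.6431, -0.1794, 0.3318]
ee_rot: [2.551, 1.833, -0.0]
force: [1.1, -0.0, 0.4]
width: 1.0
t 2.575 pos [ 0.6431 -0.1794  0.3318] xang 71.41 tilt z [ 0. -0. -1.] F [ 1.13 -0.05  0.4 ] T [-0.07 -0.06 -0.06] w 91.8 q [ 0.39  0.48 -0.32  1.27  0.15  1.42 -0.25]
shift [-0.0012 -0.0002  0.0018]
```

```bash
python3 -m pendant '[[[-0.0012,-0.0002,0.024],[0,0,0],0.0918],[[0,0,0.024],[0,0,0],0.0918],[[0,0,0.024],[0,0,0],0.0918],[[0,0,0],[0,0,0],0.04]]'
python3 - <<'E'
from h import *
to([.6425,-.1805,.26])
save('top','top1')
im=cv2.imread('pics/top1.png'); cv2.imwrite('pics/top1c.png',cv2.resize(im[70:230,260:460],None,fx=3.5,fy=3.5))
E
```

```text
clock: 3.08
position: [0.6403, -0.1816, 0.2578]
ee_rot: [-2.549, -1.832, 0.004]
force: [-0.0, -0.0, 0.5]
width: 0.934
t 3.075 pos [ 0.6403 -0.1816  0.2578] xang 71.43 tilt z [-0.004  0.001 -1.   ] F [-0.04 -0.04  0.47] T [ 0.01 -0.04 -0.03] w 85.7 q [ 0.4   0.51 -0.32  1.39  0.16  1.27 -0.26]
shift [ 0.0017  0.0018 -0.0022]
```

View pics/top1c.png

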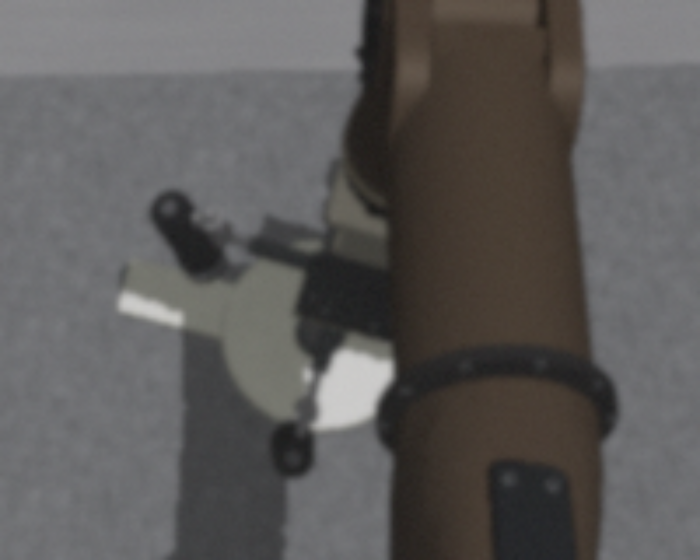

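```bash
python3 -m pendant '[[[0.0017,0.0015,0],[0,0,0],0.03],[[0,0,0],[0,0,0],0.02],[[0,0,0],[0,0,0],0.02],[[0,0,0],[0,0,0],0.02],[[0,0,0],[0,0,0],0.02],[[0,0,0],[0,0,0],0.02]]' 30
python3 - <<'E'
from h import *
to([.6425,-.1805,.26])
E
```

```text
clock: 3.88
position: [0.6433, -0.1805, 0.2597]
ee_rot: [2.551, 1.834, -0.0]
force: [1.2, 0.3, 0.8]
width: 0.247
t 3.875 pos [ 0.6433 -0.1805  0.2597] xang 71.43 tilt z [-0. -0. -1.] F [1.19 0.31 0.82] T [ 0.01 -0.07 -0.  ] w 22.7 q [ 0.39  0.51 -0.32  1.39  0.16  1.27 -0.26]
shift [-0.0003 -0.0008 -0.0003]
```

```bash
python3 -m pendant '[[[0,0,0],[0,0,0],0.005],[[0,0,0],[0,0,0],0.005],[[0,0,0],[0,0,0],0.005]]' 30
python3 - <<'E'
from h import *
to()
E
```

```text
clock: 4.25
position: [0.6438, -0.1807, 0.2597]
ee_rot: [2.55, 1.833, 0.001]
force: [4.0, -0.6, -2.7]
width: 0.148
t 4.25 pos [ 0.6438 -0.1807  0.2597] xang 71.42 tilt z [ 0.001 -0.    -1.   ] F [ 3.97 -0.65 -2.74] T [-0.18 -0.8  -0.07] w 13.6 q [ 0.39  0.51 -0.32  1.39  0.16  1.27 -0.26]
```

```bash
python3 -m pendant '[[[0,0.0005,0],[0,0,-4],0.005],[[0,0,0],[0,0,-8],0.005],[[0,0,0],[0,0,-8],0.005]]' 30
python3 - <<'E'
from h import *
to()
E
```

```text
clock: 4.62
position: [0.643, -0.1805, 0.2597]
ee_rot: [-2.188, -2.253, 0.002]
force: [-2.9, 0.4, 0.5]
width: 0.151
t 4.625 pos [ 0.643  -0.1805  0.2597] xang 91.68 tilt z [-0.002  0.    -1.   ] F [-2.93  0.43  0.49] T [ 0.07  0.42 -0.31] w 13.9 q [ 0.44  0.52 -0.4   1.38  0.2   1.28  0.06]
```

```bash
python3 -m pendant '[[[0,-0.0003,0],[0,0,-9],0.005],[[0,0,0],[0,0,-9],0.005],[[0,0,0],[0,0,-9],0.005],[[0,0,0],[0,0,-9],0.005]]' 30
python3 - <<'E'
from h import *
to()
E
```

```text
clock: 5.12
position: [0.6417, -0.1809, 0.2597]
ee_rot: [-1.383, -2.817, 0.003]
force: [-8.3, -0.4, 3.5]
width: 0.149
t 5.125 pos [ 0.6417 -0.1809  0.2597] xang 127.69 tilt z [-0.004 -0.001 -1.   ] F [-8.28 -0.39  3.5 ] T [-0.07  1.15 -0.25] w 13.6 q [ 0.52  0.54 -0.54  1.37  0.28  1.3   0.63]
```

```bash
python3 -m pendant '[[[0.0009,-0.0012,0],[0,0,-9],0.005],[[0,0,0],[0,0,-9],0.005],[[0,0,0],[0,0,-9],0.005],[[0,0,0],[0,0,-9],0.005]]' 30
python3 - <<'E'
from h import *
to()
E
```

```text
clock: 5.62
position: [0.641, -0.182, 0.2597]
ee_rot: [-0.447, -3.108, 0.003]
force: [-3.8, -2.9, 2.1]
width: 0.151
t 5.625 pos [ 0.641  -0.182   0.2597] xang 163.64 tilt z [-0.002 -0.002 -1.   ] F [-3.75 -2.89  2.11] T [-0.51  0.33 -0.26] w 13.9 q [ 0.6   0.57 -0.68  1.37  0.36  1.33  1.2 ]
```

```bash
python3 -m pendant '[[[0.0004,-0.0007,0],[0,0,-9],0.005],[[0,0,0],[0,0,-9],0.005],[[0,0,0],[0,0,-9],0.005],[[0,0,0],[0,0,-9],0.005],[[0,0,0],[0,0,-9],0.005]]' 30
python3 - <<'E'
from h import *
to()
E
```

```text
clock: 6.25
position: [0.6411, -0.1837, 0.2597]
ee_rot: [0.775, -3.043, 0.004]
force: [0.3, -5.9, -0.0]
width: 0.15
t 6.25 pos [ 0.6411 -0.1837  0.2597] xang -151.43 tilt z [-0.    -0.003 -1.   ] F [ 0.32 -5.87 -0.03] T [-0.89 -0.45 -0.24] w 13.7 q [ 0.69  0.62 -0.86  1.36  0.47  1.37  1.9 ]
```

```bash
python3 -m pendant '[[[0.0004,-0.0008,0],[0,0,-9],0.005],[[0,0,0],[0,0,-9],0.005],[[0,0,0],[0,0,-9],0.005],[[0,0,0],[0,0,-9],0.005],[[0,0,0],[0,0,-8.7],0.005],[[0,0,0],[0,0,0],0.005]]' 30
python3 - <<'E'
from h import *
to()
E
```

```text
clock: 7.0
position: [0.6424, -0.1847, 0.2598]
ee_rot: [-1.871, 2.523, -0.005]
force: [5.5, -5.2, -1.3]
width: 0.149
t 7.0 pos [ 0.6424 -0.1847  0.2598] xang -106.89 tilt z [ 0.002 -0.002 -1.   ] F [ 5.55 -5.18 -1.3 ] T [-0.92 -1.3  -0.01] w 13.6 q [ 0.77  0.69 -1.04  1.35  0.59  1.42  2.6 ]
```

```bash
python3 -m pendant '[[[0,0.0012,0],[0,0,0],0.06],[[0,0,0],[0,0,0],0.06],[[0,0,0],[0,0,0],0.06],[[0,0,-0.03],[0,0,0],0.0918],[[0,0,-0.05],[0,0,0],0.0918],[[0,0,-0.03],[0,0,0],0.0918]]' 30
python3 - <<'E'
from h import *
to()
for n in('side','top'): save(n,n+'2')
im=cv2.imread('pics/side2.png'); a=cv2.resize(im[100:240,200:340],None,fx=4,fy=4)
cv2.imwrite('pics/side2c.png',a)
im=cv2.imread('pics/top2.png'); cv2.imwrite('pics/top2c.png',cv2.resize(im[70:230,260:460],None,fx=3.5,fy=3.5))
E
```

```text
clock: 7.75
position: [0.6405, -0.1811, 0.3723]
ee_rot: [-1.871, 2.521, -0.002]
force: [0.6, 0.2, -0.5]
width: 0.754
t 7.75 pos [ 0.6405 -0.1811  0.3723] xang -106.84 tilt z [ 0.002  0.    -1.   ] F [ 0.62  0.21 -0.51] T [ 0.13 -0.11 -0.01] w 69.2 q [ 0.74  0.63 -1.07  1.16  0.54  1.63  2.66]
```

View pics/side2c.png

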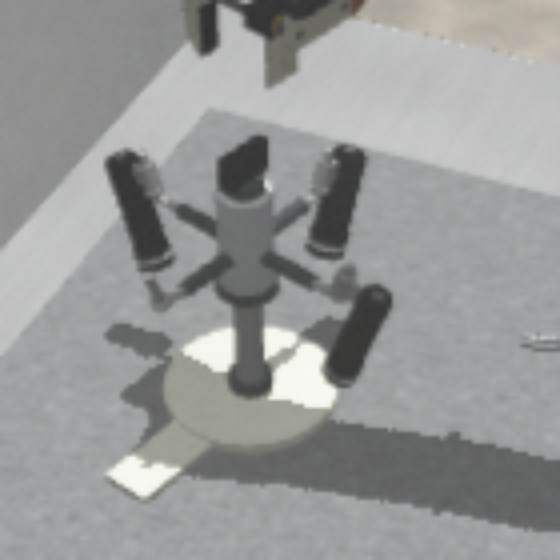

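View pics/top2c.png

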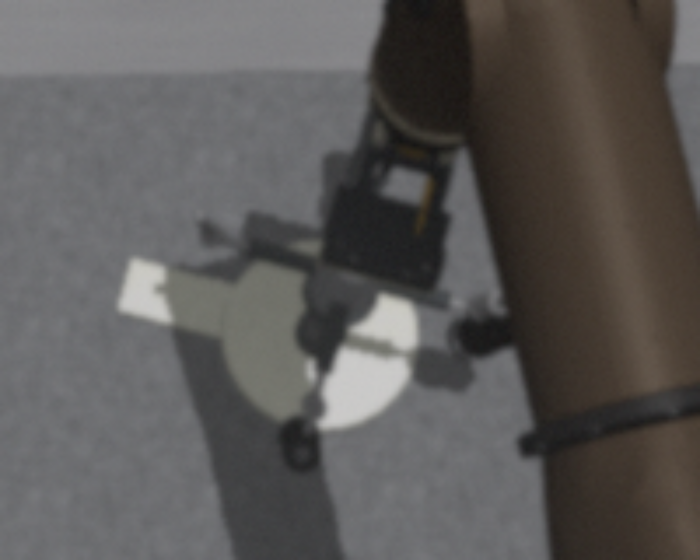

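```bash
python3 - <<'E'
from h import *
from scipy.optimize import least_squares
for n in('side','top'):
    d=np.load(f'pics/{n}0.npy'); P,ok=cloud(n,d); im=cv2.imread(f'pics/{n}0.png')
    m=ok&(P[...,0]>.455)&(P[...,0]<.53)&(P[...,1]>.255)&(P[...,1]<.32)&(P[...,2]>.012)
    lo=m&(P[...,2]>.04)&(P[...,2]<.075)
    top=m&(P[...,2]>.106)
    print(n,'top',top.sum(),P[top].mean(0).round(4),'lo',lo.sum())
    q=P[lo][:,:2]; s=least_squares(lambda p:np.hypot(q[:,0]-p[0],q[:,1]-p[1])-.016,q.mean(0)+.005,loss='soft_l1',f_scale=.002); print('cyl',s.x.round(4))
    up=m&(P[...,2]>.075)
    dd=np.hypot(P[...,0]-s.x[0],P[...,1]-s.x[1]); sl=up&(dd>.023)
    print('sleeve',sl.sum(),P[sl].mean(0).round(4)); a=P[sl].mean(0)[:2]-s.x; print(np.degrees(np.arctan2(a[1],a[0])),np.hypot(*a))
    for r in arm.masks_of(n,'torch_sleeve')[:3]+arm.look_for(n,'torch_sleeve')[:0]: print(r['rect'],r['conf'])
    z=cv2.resize(im[250:340,200:300] if n=='side' else im[180:260,150:250],None,fx=7,fy=7,interpolation=cv2.INTER_CUBIC)
    r0,c0=(250,200) if n=='side' else (180,150)
    C=s.x; 
    for th,col in((0,(0,0,255)),(10,(0,255,0)),(20,(255,0,0))):
        e=np.array([np.cos(np.radians(th)),np.sin(np.radians(th))]); t=np.linspace(0,2*np.pi,40)
        for c,rad,h in((C,.016,.11),(C,.018,.0),(C+.034*e,.009,.105)):
            w=((pix(n,np.c_[c[0]+rad*np.cos(t),c[1]+rad*np.sin(t),0*t+h])-[c0,r0]+.5)*7).astype(int); cv2.polylines(z,[w],True,col,1)
    cv2.imwrite(f'pics/t_{n}.png',z)
E
cd pics; python3 -c "
import cv2,numpy as np
a=cv2.imread('t_side.png');b=cv2.imread('t_top.png');cv2.imwrite('t.png',cv2.resize(np.vstack([a,b]),None,fx=.5,fy=.5))"
```

```text
side top 79 [0.4802 0.2888 0.1098] lo 70
cyl [0.4656 0.309 ]
sleeve 116 [0.4967 0.2882 0.1013]
-33.73067525237815 0.0374154200330372
[243.2, 295.3, 16.4, 32.8] 0.89
[204.0, 292.6, 18.6, 23.4] 0.72
[268.7, 309.4, 22.0, 28.8] 0.71
top top 86 [0.4827 0.2864 0.1103] lo 29
cyl [0.4817 0.2884]
sleeve 39 [0.5147 0.288  0.0989]
-0.6427314416829398 0.03305544432267943
[192.9, 215.3, 15.8, 28.5] 0.78
[224.2, 236.7, 18.2, 16.8] 0.57
[190.5, 170.7, 23.6, 25.3] 0.56
```

View pics/t_side.png

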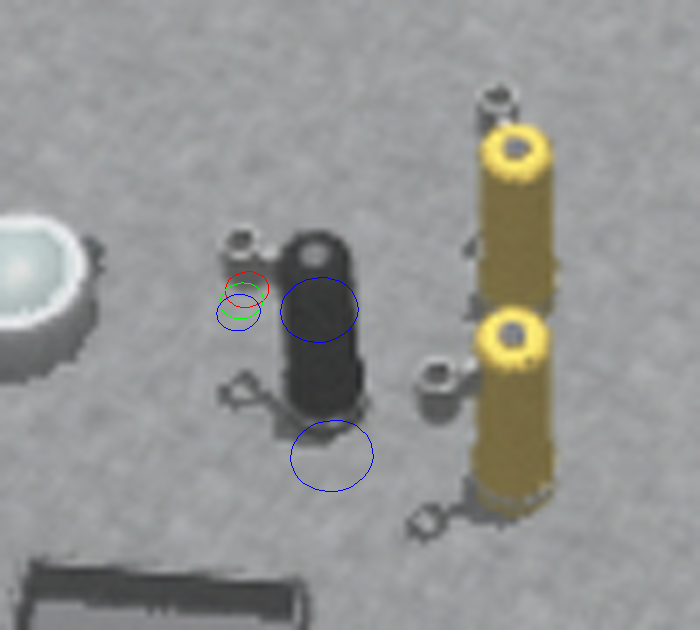

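View pics/t_top.png

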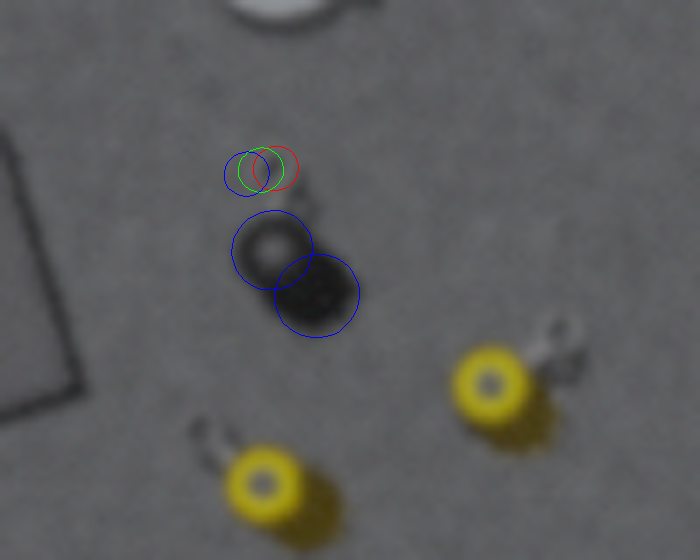

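```bash
python3 - <<'E'
from h import *
def ray(n,u,v,z):
    p,f,M,t=cam(n); o=-t@M; r=np.array([(u-p['cx'])/f,(v-p['cy'])/f,1])@M; return o+r*((z-o[2])/r[2])
s=lambda x,y:(200+x/7-.5,250+y/7-.5)
t=lambda x,y:(150+x/7-.5,180+y/7-.5)
print('side top',ray('side',*s(315,254),.11),'sleeve',ray('side',*s(242,243),.105))
print('top top',ray('top',*t(272,249),.11),'foot',ray('top',*t(317,295),0.012))
im=cv2.imread('pics/top0.png')[180:225,165:215]; z=cv2.resize(im,None,fx=14,fy=14,interpolation=cv2.INTER_CUBIC)
cv2.imwrite('pics/t2.png',np.clip(z.astype(float)*2,0,255).astype(np.uint8))
E
```

```text
side top [0.47984216 0.28457508 0.11      ] sleeve [0.51254142 0.2887025  0.105     ]
top top [0.48214551 0.28847691 0.11      ] foot [0.48009499 0.28646293 0.012     ]
```

View pics/t2.png

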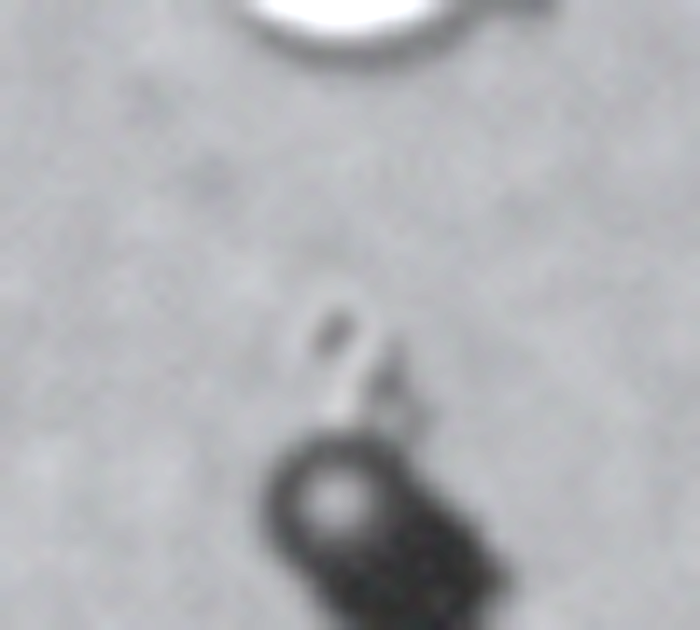

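```bash
python3 - <<'E'
from h import *
def ray(n,u,v,z):
    p,f,M,t=cam(n); o=-t@M; r=np.array([(u-p['cx'])/f,(v-p['cy'])/f,1])@M; return o+r*((z-o[2])/r[2])
a=ray('top',188.8,215.2,.11);b=ray('top',188.4,203.1,.105)
print(a,b,np.degrees(np.arctan2(*(b-a)[[1,0]])))
to([.4808,.2870,.25])
print(arm.camera_params('top')['tvec'])
E
```

```text
[0.48176206 0.28724387 0.11      ] [0.51705007 0.28981102 0.105     ] 4.160859362305016
t 8.05 pos [ 0.6399 -0.1819  0.3685] xang -106.85 tilt z [-0.002 -0.    -1.   ] F [-0.79 -0.88 -0.27] T [ 0.13 -0.11 -0.03] w 90.4 q [ 0.74  0.63 -1.06  1.16  0.54  1.63  2.66]
shift [-0.4027  0.288   0.1187]
[0.03858913 0.51270198 1.47815067]
```

```bash
python3 -m pendant '[[[0,0,0],[0,0,9.6],0.0918],[[0,0,0],[0,0,9.7],0.0918],[[0,0,0],[0,0,9.7],0.0918],[[0,0,0],[0,0,9.7],0.0918],[[0,0,0],[0,0,9.7],0.0918],[[0,0,0],[0,0,9.7],0.0918],[[0,0,0],[0,0,9.6],0.0918]]'
python3 -m pendant '[[[0.0126,0.0536,0],[0,0,0],0.0918],[[0.0126,0.0536,0],[0,0,0],0.0918],[[0.0126,0.0536,0],[0,0,0],0.0918],[[0.0126,0.0536,0],[0,0,0],0.0918],[[0.0126,0.0536,0],[0,0,0],0.0918],[[0.0126,0.0536,0],[0,0,0],0.0918],[[0.0126,0.0536,0.03],[0,0,0],0.0918],[[0.0126,0.0536,0.03],[0,0,0],0.0918],[[0.0126,0.0536,0.03],[0,0,0],0.0918]]'
python3 - <<'E'
from h import *
to([.4808,.2870,.18])
for n in('side','top'): save(n,n+'3')
im=cv2.imread('pics/side3.png'); a=cv2.resize(im[100:260,190:350],None,fx=4,fy=4)
cv2.imwrite('pics/side3c.png',a)
E
```

```text
clock: 8.93
position: [0.6398, -0.182, 0.3682]
ee_rot: [0.14, -3.136, -0.0]
force: [-0.3, 0.4, -0.8]
width: 1.0
clock: 10.05
position: [0.481, 0.2879, 0.2781]
ee_rot: [0.148, -3.137, 0.002]
force: [0.1, -0.3, 0.1]
width: 1.0
t 10.05 pos [0.481  0.2879 0.2781] xang -174.62 tilt z [-0.001 -0.001 -1.   ] F [ 0.07 -0.29  0.14] T [ 0.17 -0.24 -0.08] w 91.8 q [ 0.01  0.44 -0.92  1.6   0.36  1.28  0.7 ]
shift [ 0.0001 -0.0007  0.0981]
```

View pics/side3.png

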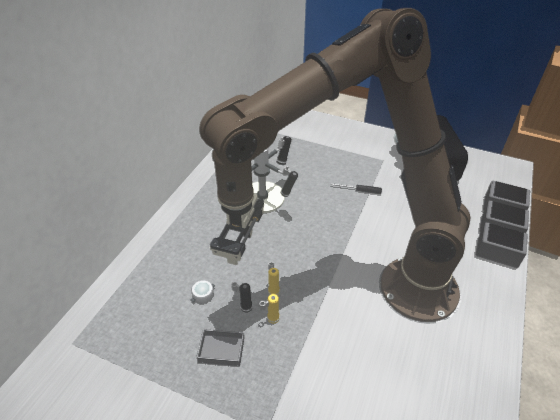

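View pics/top3.png

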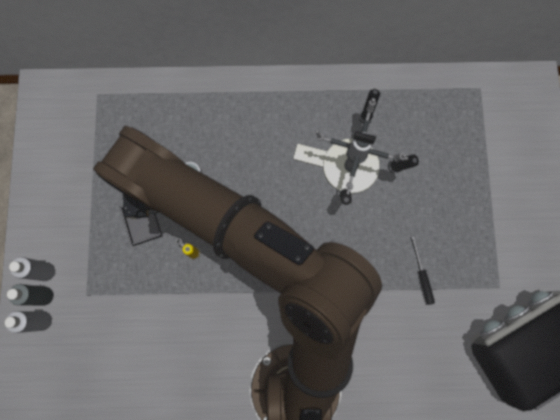

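```bash
python3 - <<'E'
from h import *
n='top'; im=cv2.imread('pics/top3.png'); d=np.load('pics/top3.npy'); P,ok=cloud(n,d)
C=np.array([.642,-.181]); r=np.hypot(P[...,0]-C[0],P[...,1]-C[1]); A=np.degrees(np.arctan2(P[...,1]-C[1],P[...,0]-C[0]))
bar=ok&(r<.05)&(P[...,2]>.268); q=P[bar][:,:2]; print('bar',cv2.minAreaRect(q.astype(np.float32)),q.mean(0))
m=ok&(r>.035)&(r<.16)&(P[...,2]>.15)&(P[...,2]<.25)&(abs(A-73)<25)
for lo in np.arange(.04,.15,.01):
    k=m&(r>lo)&(r<lo+.01)
    if k.sum(): print(round(lo,3),k.sum(),A[k].mean().round(1),P[k][:,2].max().round(3),P[k].mean(0).round(3))
S=8;r0,r1,c0,c1=125,195,285,385
z=cv2.resize(im[r0:r1,c0:c1],None,fx=S,fy=S,interpolation=cv2.INTER_CUBIC)
C=np.array([.6415,-.1815])
for th,col in((71,(0,255,0)),(74,(255,0,0))):
    e=np.array([np.cos(np.radians(th)),np.sin(np.radians(th))]); g=np.array([-e[1],e[0]])
    pts=np.array([np.r_[C+e*a+g*b,.01] for a,b in((.08,.025),(.175,.025),(.175,-.025),(.08,-.025))])
    w=((pix(n,pts)-[c0,r0]+.5)*S).astype(int); cv2.polylines(z,[w],False,col,1)
    w=((pix(n,np.array([np.r_[C+e*a,.182] for a in (0,.14)]))-[c0,r0]+.5)*S).astype(int); cv2.polylines(z,[w],False,col,1)
t=np.linspace(0,2*np.pi,60); w=((pix(n,np.c_[C[0]+.085*np.cos(t),C[1]+.085*np.sin(t),0*t+.01])-[c0,r0]+.5)*S).astype(int); cv2.polylines(z,[w],True,(255,0,255),1)
cv2.imwrite('pics/z3.png',z)
E
```

```text
bar ((0.6445397138595581, -0.1812145709991455), (0.053203023970127106, 0.017081664875149727), 75.82782745361328) [ 0.64247884 -0.1804684 ]
0.04 22 71.2 0.194 [ 0.657 -0.138  0.188]
0.05 20 71.5 0.197 [ 0.66  -0.129  0.187]
0.06 21 72.2 0.192 [ 0.662 -0.119  0.187]
0.07 21 71.6 0.195 [ 0.666 -0.11   0.186]
0.08 12 70.9 0.187 [ 0.67  -0.101  0.182]
0.09 10 71.6 0.191 [ 0.672 -0.091  0.185]
0.1 23 72.4 0.2 [ 0.674 -0.081  0.192]
0.11 27 72.7 0.223 [ 0.676 -0.071  0.202]
0.12 8 72.0 0.226 [ 0.68  -0.064  0.223]
```

View pics/z3.png

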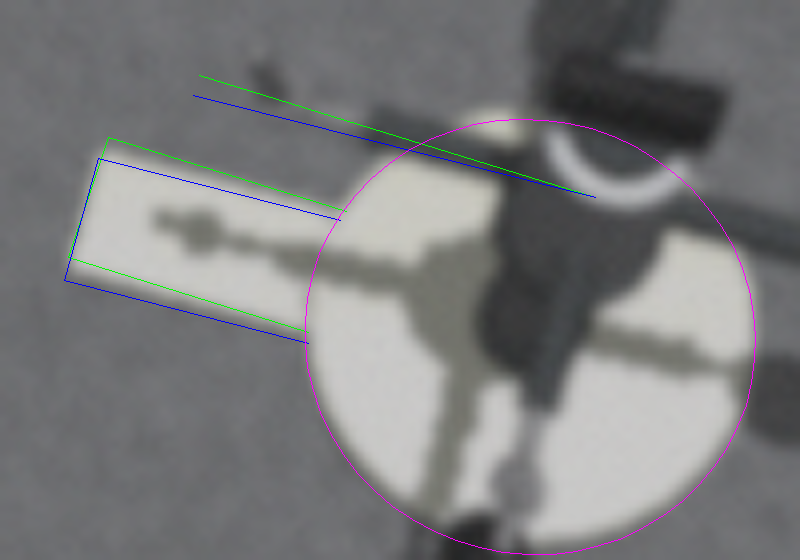

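```bash
python3 - <<'E'
from h import *
for n in('side','top'):
    im=cv2.imread(f'pics/{n}3.png')
    r0,c0=(155,225) if n=='side' else (120,305)
    z=cv2.resize(im[r0:r0+40,c0:c0+50],None,fx=15,fy=15,interpolation=cv2.INTER_CUBIC)
    z=np.clip(z*1.5,0,255).astype(np.uint8)
    C=np.array([.643,-.1813]);th=np.radians(73.3);e=np.array([np.cos(th),np.sin(th)])
    for rs,col in((.10,(0,0,255)),(.11,(0,255,0)),(.12,(255,0,0))):
        pts=np.array([np.r_[C+e*rs,.19],np.r_[C+e*(rs+.038*np.sin(np.radians(20))),.19+.038*np.cos(np.radians(20))]])
        w=((pix(n,pts)-[c0,r0]+.5)*15).astype(int); cv2.polylines(z,[w],False,col,1)
    cv2.imwrite(f'pics/k_{n}.png',z)
E
```

```text
(no output)
```

View pics/k_side.png

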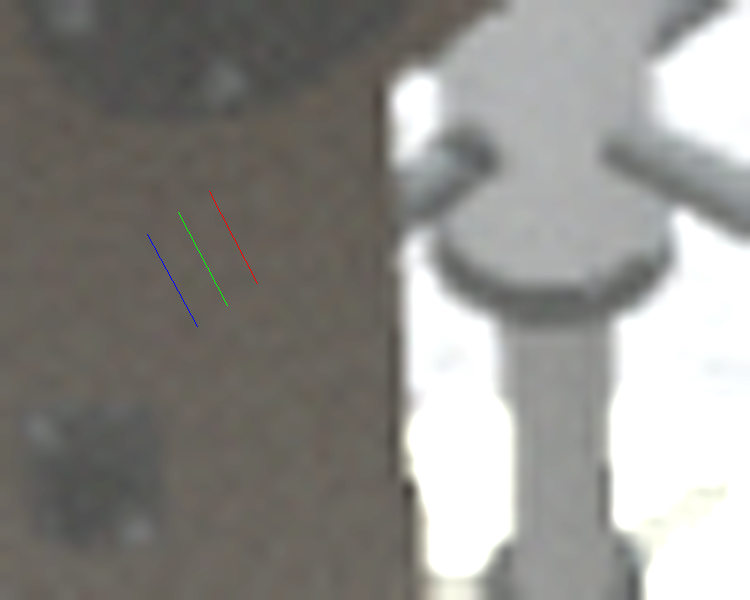

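View pics/k_top.png

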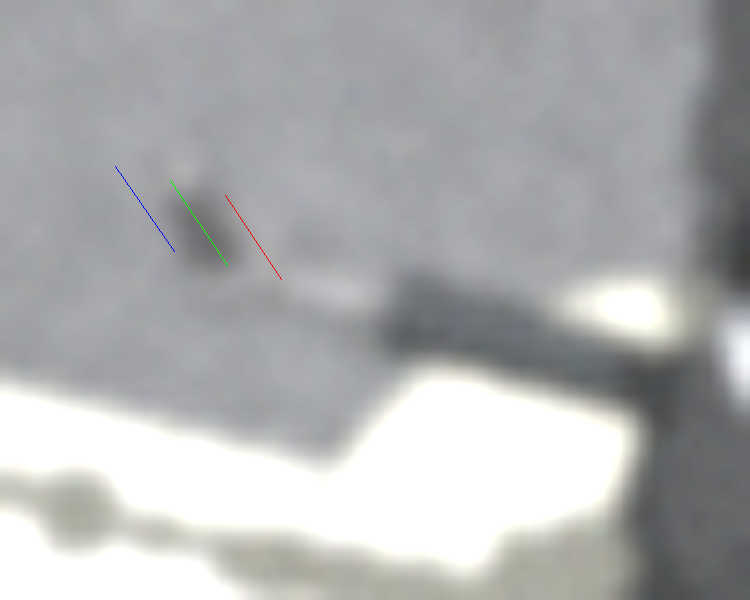

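```bash
python3 - <<'E'
from h import *
n='side'
im=cv2.imread(f'pics/{n}2.png')
r0,c0=(155,225)
z=cv2.resize(im[r0:r0+40,c0:c0+50],None,fx=15,fy=15,interpolation=cv2.INTER_CUBIC)
C=np.array([.643,-.1813]);th=np.radians(73.3);e=np.array([np.cos(th),np.sin(th)])
for rs,col in((.10,(0,0,255)),(.11,(0,255,0)),(.12,(255,0,0))):
    pts=np.array([np.r_[C+e*rs,.19],np.r_[C+e*(rs+.038*np.sin(np.radians(20))),.19+.038*np.cos(np.radians(20))]])
    w=((pix(n,pts)-[c0,r0]+.5)*15).astype(int); cv2.polylines(z,[w],False,col,1)
cv2.imwrite(f'pics/k_{n}2.png',z)
E
```

```text
(no output)
```

View pics/k_side2.png

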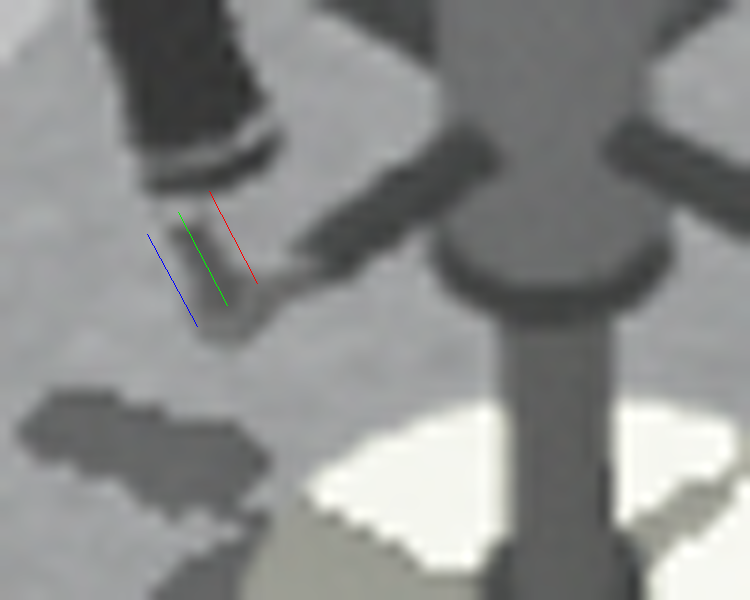

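```bash
python3 -m pendant '[[[0,-0.0007,0.04],[0,0,0],0.0918],[[0,0,0.04],[0,0,0],0.0918],[[0,0,0.04],[0,0,0],0.0918],[[0,0,0.04],[0,0,0],0.0918],[[0,0,0.04],[0,0,0],0.0918],[[0,0,0.011],[0,0,0],0.06],[[0,0,0],[0,0,0],0.06],[[0,0,0],[0,0,0],0.05]]' 15
python3 - <<'E'
from h import *
to([.4808,.2870,.066])
save('side','side4')
im=cv2.imread('pics/side4.png'); cv2.imwrite('pics/side4c.png',cv2.resize(im[220:340,180:320],None,fx=5,fy=5))
E
```

```text
clock: 11.15
position: [0.4827, 0.2872, 0.0705]
ee_rot: [-0.149, 3.136, 0.002]
force: [-0.3, 0.0, 0.1]
width: 0.723
t 11.15 pos [0.4827 0.2872 0.0705] xang -174.57 tilt z [ 0.002  0.001 -1.   ] F [-0.3   0.04  0.14] T [ 0.13 -0.19 -0.02] w 66.4 q [-0.09  0.64 -0.78  1.85  0.58  0.89  0.51]
shift [0.0019 0.     0.0044]
```

View pics/side4c.png

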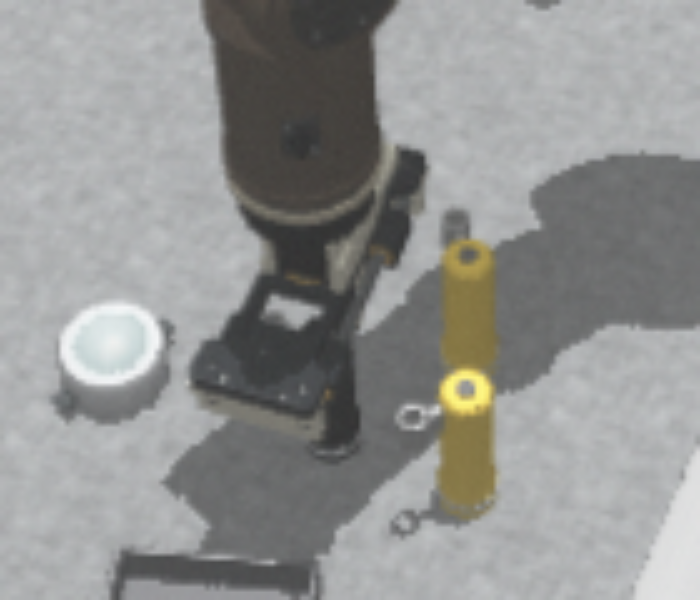

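```bash
python3 -m pendant '[[[0,0,0],[0,0,0],0.05],[[0,0,0],[0,0,0],0.04]]' 15
python3 -c "
from h import *
to([.4808,.2870,.066])"
```

```text
clock: 11.45
position: [0.4823, 0.2866, 0.0696]
ee_rot: [-0.149, 3.137, 0.0]
force: [-0.9, -0.5, 0.2]
width: 0.482
t 11.45 pos [0.4823 0.2866 0.0696] xang -174.58 tilt z [ 0.001  0.    -1.   ] F [-0.92 -0.52  0.25] T [ 0.05 -0.12  0.02] w 44.3 q [-0.09  0.64 -0.78  1.85  0.58  0.88  0.51]
shift [0.0015 0.0005 0.0036]
```

```bash
python3 -m pendant '[[[0.0007,0,0.002],[0,0,0],0.03],[[0,0,0],[0,0,0],0.02],[[0,0,0],[0,0,0],0.02],[[0,0,0],[0,0,0],0.02]]' 20
python3 -c "
from h import *
to([.4808,.2870,.066])"
```

```text
clock: 11.95
position: [0.4812, 0.2864, 0.0669]
ee_rot: [0.149, -3.138, 0.0]
force: [0.0, 0.3, -1.6]
width: 0.342
t 11.95 pos [0.4812 0.2864 0.0669] xang -174.57 tilt z [-0. -0. -1.] F [ 0.04  0.31 -1.59] T [ 0.09 -0.15 -0.02] w 31.4 q [-0.09  0.65 -0.78  1.86  0.58  0.88  0.51]
shift [0.0004 0.0007 0.0009]
```

```bash
cat >> h.py <<'E'
C=np.array([.643,-.1813]);TH=np.radians(73.3);RS=.110
def goal(s,rs=None,lat=0,C=C,th=TH):
    """TCP pose with sleeve mouth s m along pin from seat"""
    rs=RS if rs is None else rs
    e=np.array([np.cos(th),np.sin(th),0]);k=np.array([0,0,1.]);a=np.radians(20)
    p=np.sin(a)*e+np.cos(a)*k; X=np.cos(a)*e-np.sin(a)*k; z=-p; y=np.cross(z,X)
    m=np.r_[C,0]+e*rs+k*.19+p*s+lat*y
    return m+.034*X+.0131*z, np.c_[X,y,z]
def err(s,**kw):
    T,G=goal(s,**kw); o=arm.observe(); M=R.from_rotvec(o['ee_rot']).as_matrix()
    print('goal',T.round(4),'shift mm',(M.T@(T-o['position'])*1e3).round(1),'turn',np.degrees(R.from_matrix(M.T@G).as_rotvec()).round(2))
    print(' in pin axes (X out,y,z down): pos err',(G.T@(T-o['position'])*1e3).round(1),'F',(G.T@o['force']).round(1))
E
python3 -m pendant '[[[0,0,0],[0,0,0],0.02],[[0,0,-0.02],[0,0,0],0.02],[[0,0,-0.05],[0,0,0],0.02],[[0,0,-0.06],[0,0,0],0.02],[[0,0,-0.06],[0,0,0],0.02],[[0,0,-0.06],[0,0,0],0.02]]' 35
python3 -m pendant '[[[0,0,0],[0,0,10.2],0.02],[[0,0,0],[0,0,10.2],0.02],[[0,0,0],[0,0,10.2],0.02],[[0,0,0],[0,0,10.2],0.02],[[0,0,0],[0,0,10.2],0.02],[[0,0,0],[0,0,10.2],0.02],[[0,0,0],[0,0,10.2],0.02],[[0,0,0],[0,0,10.2],0.02],[[0,0,0],[0,0,10.2],0.02],[[0,0,0],[0,0,10.2],0.02]]'
python3 - <<'E'
from h import *
to(); err(.053)
save('side','side5');save('top','top5')
E
```

```text
clock: 12.7
position: [0.4805, 0.2866, 0.3205]
ee_rot: [-0.15, 3.137, 0.001]
force: [1.0, 0.2, -1.5]
width: 0.344
clock: 13.95
position: [0.4806, 0.2869, 0.3184]
ee_rot: [-2.349, -2.085, -0.002]
force: [0.2, 0.2, -2.1]
width: 0.343
t 13.95 pos [0.4806 0.2869 0.3184] xang 83.17 tilt z [ 0.     0.001 -1.   ] F [ 0.18  0.15 -2.06] T [-0.02 -0.05 -0.02] w 31.4 q [-0.22  0.32 -0.55  1.56  0.17  1.31 -0.91]
goal [ 0.6877 -0.0323  0.2159] shift mm [-292.4  243.6  102.3] turn [  1.73 -20.02   9.77]
 in pin axes (X out,y,z down): pos err [-196.3  290.1  180.6] F [0.9 0.1 1.9]
```

View pics/side5.png

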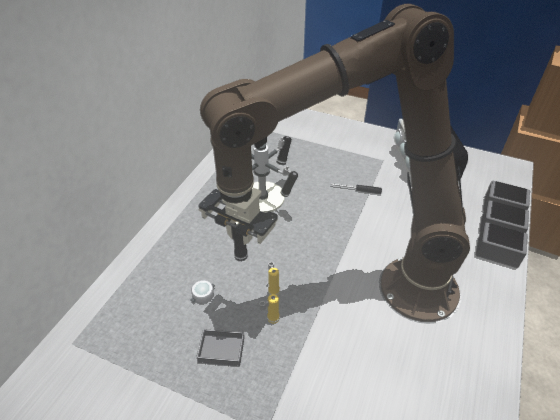

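```bash
python3 -m pendant '[[[0,0,0],[0,0,9.9],0.02],[[-0.028,0.0414,0],[0,0,0],0.02],[[-0.028,0.0414,0],[0,0,0],0.02],[[-0.028,0.0414,0],[0,0,0],0.02],[[-0.028,0.0414,0],[0,0,0],0.02],[[-0.028,0.0414,0],[0,0,0],0.02],[[-0.028,0.0414,0],[0,0,0],0.02],[[-0.028,0.0414,0],[0,0,0],0.02],[[0,0,0],[0,-10,0],0.02],[[0,0,0],[0,-10,0],0.02]]'
python3 - <<'E'
from h import *
to(); err(.053)
save('side','side6')
im=cv2.imread('pics/side6.png'); cv2.imwrite('pics/side6c.png',cv2.resize(im[80:240,180:340],None,fx=4,fy=4))
E
```

```text
clock: 15.3
position: [0.704, 0.0142, 0.3185]
ee_rot: [2.324, 1.737, -0.414]
force: [1.5, 0.2, -3.2]
width: 0.341
t 15.3 pos [0.704  0.0142 0.3185] xang 73.56 tilt z [-0.098 -0.331 -0.939] F [ 1.49  0.19 -3.18] T [ 0.57 -0.27  0.02] w 31.3 q [-0.12  0.64 -0.28  1.06  0.45  1.67 -0.65]
goal [ 0.6877 -0.0323  0.2159] shift mm [-10.8  -2.5 113.3] turn [0.08 0.19 0.24]
 in pin axes (X out,y,z down): pos err [-11.2  -2.3 113.3] F [1.7 1.4 2.8]
```

View pics/side6c.png

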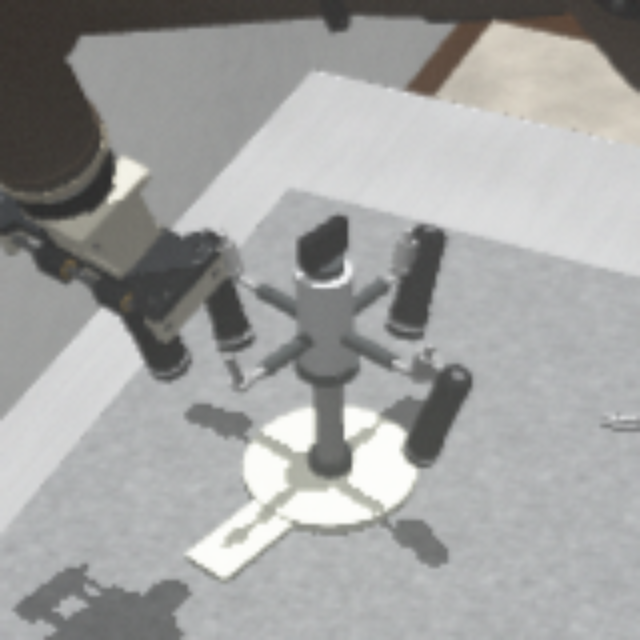

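```bash
python3 -m pendant '[[[-0.0055,-0.0012,0.045],[0,0.2,0.2],0.02],[[-0.0055,-0.0012,0.045],[0,0,0],0.02],[[0,0,0.013],[0,0,0],0.02],[[0,0,0],[0,0,0],0.02]]'
python3 - <<'E'
from h import *
to(); err(.038)
save('side','side7');save('top','top7')
im=cv2.imread('pics/side7.png'); cv2.imwrite('pics/side7c.png',cv2.resize(im[110:210,190:320],None,fx=6,fy=6,interpolation=cv2.INTER_CUBIC))
im=cv2.imread('pics/top7.png'); cv2.imwrite('pics/top7c.png',cv2.resize(im[80:190,260:400],None,fx=5,fy=5,interpolation=cv2.INTER_CUBIC))
E
```

```text
clock: 15.85
position: [0.6885, -0.0262, 0.2243]
ee_rot: [2.331, 1.738, -0.406]
force: [0.4, 0.6, -1.2]
width: 0.341
t 15.85 pos [ 0.6885 -0.0262  0.2243] xang 73.43 tilt z [-0.096 -0.324 -0.941] F [ 0.43  0.58 -1.16] T [ 0.42 -0.23 -0.02] w 31.3 q [-0.04  0.65 -0.28  1.28  0.46  1.45 -0.68]
goal [ 0.6862 -0.0372  0.2018] shift mm [-2.9  1.  25. ] turn [ 0.04 -0.25  0.12]
 in pin axes (X out,y,z down): pos err [-2.8  1.  25. ] F [1.  0.2 0.9]
```

View pics/side7c.png

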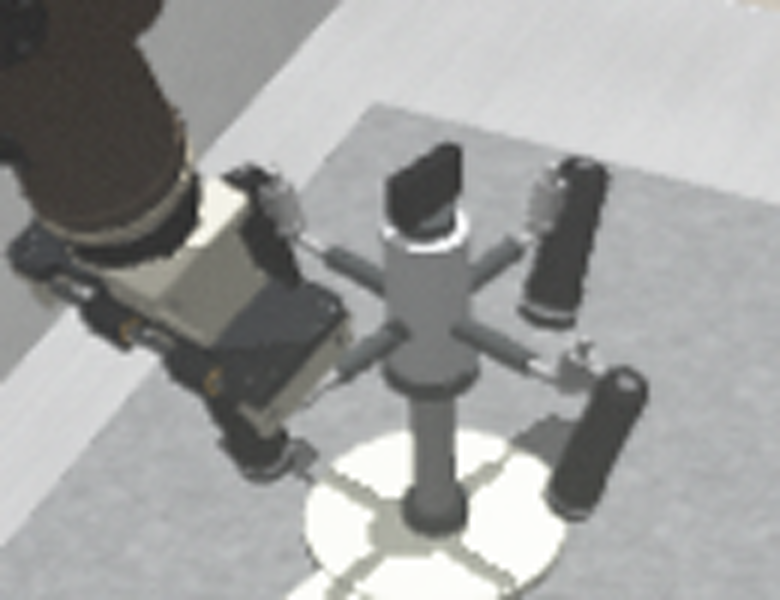

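View pics/top7c.png

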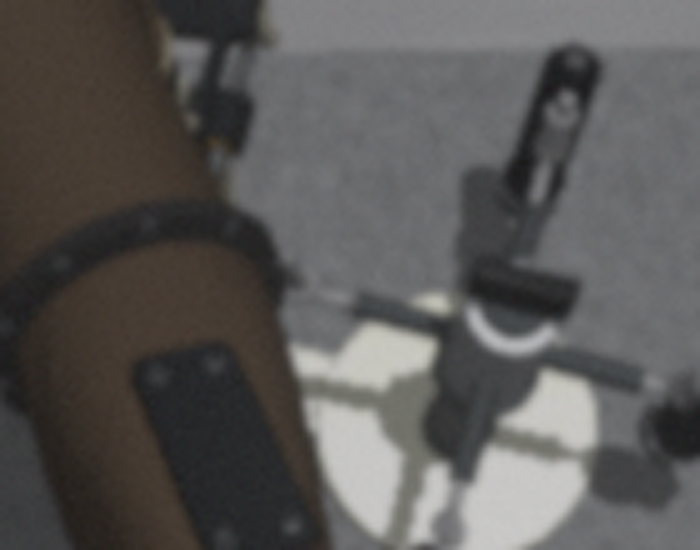

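```bash
python3 -m pendant '[[[-0.0028,0.001,0.01],[0,-0.2,0],0.02],[[0,0,0.006],[0,0,0],0.02],[[0,0,0],[0,0,0],0.02]]'
python3 -c "
from h import *
to(); err(.038)"
```

```text
clock: 16.32
position: [0.6868, -0.0348, 0.2093]
ee_rot: [2.33, 1.734, -0.411]
force: [-0.1, -0.4, -1.6]
width: 0.341
t 16.325 pos [ 0.6868 -0.0348  0.2093] xang 73.33 tilt z [-0.098 -0.328 -0.939] F [-0.11 -0.41 -1.62] T [ 0.5  -0.23  0.01] w 31.3 q [-0.04  0.65 -0.28  1.31  0.47  1.42 -0.69]
goal [ 0.6862 -0.0372  0.2018] shift mm [0.3 0.1 7.9] turn [0.03 0.03 0.03]
 in pin axes (X out,y,z down): pos err [0.3 0.1 7.9] F [0.2 0.  1.7]
```

```bash
python3 -m pendant '[[[0,0,0.004],[0,0,0],0.02],[[0,0,0.003],[0,0,0],0.02],[[0,0,0.002],[0,0,0],0.02],[[0,0,0],[0,0,0],0.02]]'
python3 -c "
from h import *
to(); err(.038)"
python3 -m pendant '[[[0,0,0.003],[0,0,0],0.02],[[0,0,0.003],[0,0,0],0.02],[[0,0,0],[0,0,0],0.02]]'
python3 -c "
from h import *
to(); err(.038)"
```

```text
clock: 16.82
position: [0.6862, -0.0375, 0.2012]
ee_rot: [2.33, 1.734, -0.41]
force: [0.6, -0.1, -1.2]
width: 0.344
t 16.825 pos [ 0.6862 -0.0375  0.2012] xang 73.32 tilt z [-0.097 -0.328 -0.94 ] F [ 0.6 -0.1 -1.2] T [ 0.51 -0.22 -0.01] w 31.6 q [-0.03  0.66 -0.28  1.32  0.47  1.4  -0.69]
goal [ 0.6862 -0.0372  0.2018] shift mm [ 0.1 -0.  -0.7] turn [0.07 0.01 0.02]
 in pin axes (X out,y,z down): pos err [ 0.1 -0.  -0.7] F [0.5 0.6 1.1]
clock: 17.2
position: [0.6854, -0.0405, 0.1954]
ee_rot: [2.33, 1.733, -0.412]
force: [0.5, -3.1, -1.2]
width: 0.344
t 17.2 pos [ 0.6854 -0.0405  0.1954] xang 73.27 tilt z [-0.098 -0.329 -0.939] F [ 0.51 -3.09 -1.15] T [-0.21 -0.28  0.15] w 31.6 q [-0.03  0.66 -0.28  1.33  0.47  1.39 -0.7 ]
goal [ 0.6862 -0.0372  0.2018] shift mm [ 1.  -0.2 -7.2] turn [ 0.04  0.08 -0.03]
 in pin axes (X out,y,z down): pos err [ 1.1 -0.2 -7.2] F [-2.3  1.4  2. ]
```

```bash
python3 -m pendant '[[[-0.001,0.0004,0.002],[0,0,0],0.02],[[0,0,0.003],[0,0,0],0.02],[[0,0,0],[0,0,0],0.02]]'
python3 -c "
from h import *
to(); err(.0)"
```

```text
clock: 17.58
position: [0.6851, -0.0422, 0.191]
ee_rot: [2.329, 1.734, -0.411]
force: [0.3, -2.2, -1.5]
width: 0.344
t 17.575 pos [ 0.6851 -0.0422  0.191 ] xang 73.33 tilt z [-0.097 -0.328 -0.94 ] F [ 0.29 -2.22 -1.47] T [ 0.06 -0.17  0.05] w 31.6 q [-0.03  0.66 -0.28  1.34  0.47  1.38 -0.7 ]
goal [ 0.6825 -0.0496  0.1661] shift mm [ 1.2 -0.4 26.1] turn [0.05 0.02 0.02]
 in pin axes (X out,y,z down): pos err [ 1.2 -0.4 26.1] F [-1.4  0.9  2.1]
```

```bash
python3 -m pendant '[[[-0.0006,0.0003,0.003],[0,0,0],0.02],[[0,0,0.004],[0,0,0],0.02],[[0,0,0],[0,0,0],0.02]]'
python3 -c "
from h import *
to(); err(.0)"
python3 -m pendant '[[[0,0,0.003],[0,0,0],0.02],[[0,0,0.004],[0,0,0],0.02],[[0,0,0],[0,0,0],0.02]]'
python3 - <<'E'
from h import *
to(); err(.0)
save('side','side8');save('top','top8')
im=cv2.imread('pics/side8.png'); cv2.imwrite('pics/side8c.png',cv2.resize(im[130:220,200:300],None,fx=7,fy=7,interpolation=cv2.INTER_CUBIC))
E
```

```text
clock: 17.95
position: [0.6845, -0.0448, 0.1844]
ee_rot: [2.33, 1.735, -0.41]
force: [0.2, 0.1, -2.4]
width: 0.342
t 17.95 pos [ 0.6845 -0.0448  0.1844] xang 73.35 tilt z [-0.098 -0.328 -0.94 ] F [ 0.23  0.13 -2.44] T [ 0.45 -0.25 -0.04] w 31.4 q [-0.02  0.67 -0.28  1.35  0.48  1.36 -0.7 ]
goal [ 0.6825 -0.0496  0.1661] shift mm [ 1.4 -0.5 19. ] turn [ 0.03 -0.01  0.04]
 in pin axes (X out,y,z down): pos err [ 1.4 -0.5 19. ] F [1.  0.2 2.2]
clock: 18.32
position: [0.6838, -0.0475, 0.1779]
ee_rot: [2.33, 1.734, -0.411]
force: [-1.1, 0.1, -1.1]
width: 0.337
t 18.325 pos [ 0.6838 -0.0475  0.1779] xang 73.32 tilt z [-0.098 -0.328 -0.94 ] F [-1.14  0.14 -1.1 ] T [ 0.49 -0.2  -0.02] w 31.0 q [-0.02  0.67 -0.27  1.36  0.48  1.35 -0.7 ]
goal [ 0.6825 -0.0496  0.1661] shift mm [ 1.8 -0.7 12. ] turn [0.04 0.02 0.02]
 in pin axes (X out,y,z down): pos err [ 1.8 -0.7 12. ] F [ 0.2 -1.1  1.1]
```

View pics/side8c.png

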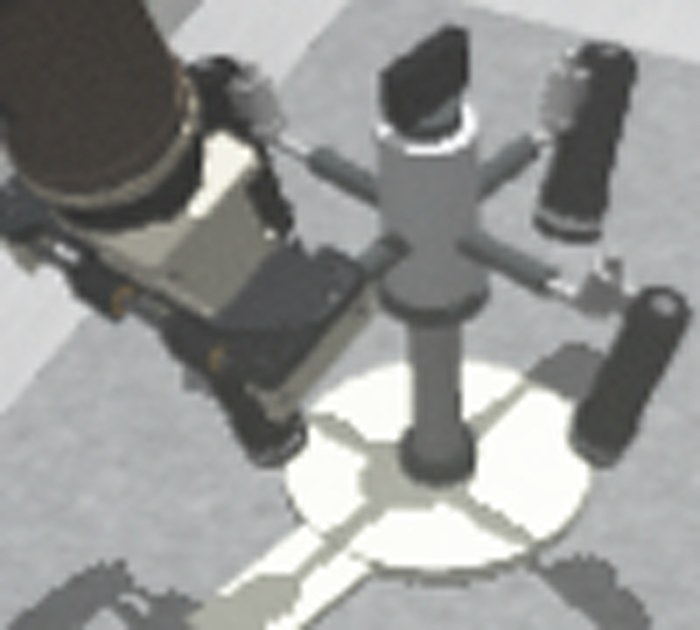

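Sliding freely down the pin; 12 mm still expected to the seat. I continue, more slowly near the end.

```bash
python3 -m pendant '[[[0,0,0.004],[0,0,0],0.02],[[0,0,0.003],[0,0,0],0.02],[[0,0,0],[0,0,0],0.02]]'
python3 -c "
from h import *
to(); err(.0)"
python3 -m pendant '[[[0,0,0.002],[0,0,0],0.02],[[0,0,0.001],[0,0,0],0.02],[[0,0,0],[0,0,0],0.02]]'
python3 -c "
from h import *
to(); err(.0)"
```

```text
clock: 18.8
position: [0.6832, -0.0498, 0.1714]
ee_rot: [2.33, 1.734, -0.411]
force: [0.3, -0.3, -2.3]
width: 0.343
t 18.8 pos [ 0.6832 -0.0498  0.1714] xang 73.32 tilt z [-0.098 -0.328 -0.94 ] F [ 0.26 -0.34 -2.28] T [ 0.46 -0.28  0.01] w 31.4 q [-0.02  0.67 -0.27  1.37  0.48  1.34 -0.7 ]
goal [ 0.6825 -0.0496  0.1661] shift mm [ 1.8 -0.7  5.1] turn [0.05 0.02 0.02]
 in pin axes (X out,y,z down): pos err [ 1.8 -0.7  5.1] F [0.5 0.4 2.2]
clock: 19.18
position: [0.6831, -0.0506, 0.1689]
ee_rot: [2.329, 1.734, -0.41]
force: [-0.3, -1.7, -2.1]
width: 0.34
t 19.175 pos [ 0.6831 -0.0506  0.1689] xang 73.32 tilt z [-0.097 -0.328 -0.94 ] F [-0.3  -1.68 -2.06] T [ 0.51 -0.19 -0.02] w 31.2 q [-0.01  0.68 -0.27  1.37  0.48  1.33 -0.71]
goal [ 0.6825 -0.0496  0.1661] shift mm [ 1.7 -0.8  2.4] turn [0.07 0.01 0.02]
 in pin axes (X out,y,z down): pos err [ 1.7 -0.8  2.4] F [-0.9  0.2  2.5]
```

```bash
python3 -m pendant '[[[0,0,0.001],[0,0,0],0.02],[[0,0,0.001],[0,0,0],0.02],[[0,0,0],[0,0,0],0.02]]'
python3 -c "
from h import *
err(.0)"
python3 -m pendant '[[[0,0,0.001],[0,0,0],0.02],[[0,0,0],[0,0,0],0.02]]'
python3 -c "
from h import *
err(.0)"
python3 -m pendant '[[[0,0,0.001],[0,0,0],0.02],[[0,0,0],[0,0,0],0.02]]'
python3 -c "
from h import *
err(.0)"
```

```text
clock: 19.55
position: [0.6828, -0.0513, 0.167]
ee_rot: [2.33, 1.734, -0.41]
force: [-1.2, -0.3, -1.5]
width: 0.344
goal [ 0.6825 -0.0496  0.1661] shift mm [ 1.8 -0.8  0.4] turn [0.07 0.01 0.02]
 in pin axes (X out,y,z down): pos err [ 1.8 -0.8  0.4] F [-0.1 -1.1  1.6]
clock: 19.8
position: [0.6829, -0.0515, 0.1663]
ee_rot: [2.329, 1.734, -0.409]
force: [0.6, 1.9, -2.0]
width: 0.339
goal [ 0.6825 -0.0496  0.1661] shift mm [ 1.7 -0.9 -0.3] turn [ 0.09 -0.01  0.02]
 in pin axes (X out,y,z down): pos err [ 1.7 -0.9 -0.3] F [2.6 0.1 1.2]
clock: 20.05
position: [0.683, -0.0516, 0.166]
ee_rot: [2.329, 1.734, -0.408]
force: [-1.1, 1.9, 4.9]
width: 0.337
goal [ 0.6825 -0.0496  0.1661] shift mm [ 1.6 -1.1 -0.6] turn [ 0.14 -0.03  0.01]
 in pin axes (X out,y,z down): pos err [ 1.6 -1.1 -0.6] F [-0.2 -1.7 -5.1]
```

```bash
python3 -m pendant '[[[0,0,0.0005],[0,0,0],0.02],[[0,0,0],[0,0,0],0.038],[[0,0,0],[0,0,0],0.05],[[0,0,0],[0,0,0],0.06],[[0,0,0],[0,0,0],0.06],[[0,0,0],[0,0,0],0.06]]'
python3 - <<'E'
from h import *
to();err(.0)
save('side','side9')
im=cv2.imread('pics/side9.png'); cv2.imwrite('pics/side9c.png',cv2.resize(im[130:220,200:300],None,fx=7,fy=7,interpolation=cv2.INTER_CUBIC))
E
```

```text
clock: 20.8
position: [0.6827, -0.0521, 0.1647]
ee_rot: [2.329, 1.734, -0.41]
force: [0.6, 0.3, -0.5]
width: 0.653
t 20.8 pos [ 0.6827 -0.0521  0.1647] xang 73.32 tilt z [-0.097 -0.328 -0.94 ] F [ 0.62  0.26 -0.53] T [ 0.3  -0.19  0.01] w 59.9 q [-0.01  0.68 -0.27  1.38  0.49  1.32 -0.71]
goal [ 0.6825 -0.0496  0.1661] shift mm [ 1.7 -0.9 -2.1] turn [0.07 0.   0.02]
 in pin axes (X out,y,z down): pos err [ 1.7 -0.9 -2.1] F [0.6 0.5 0.4]
```

View pics/side9c.png

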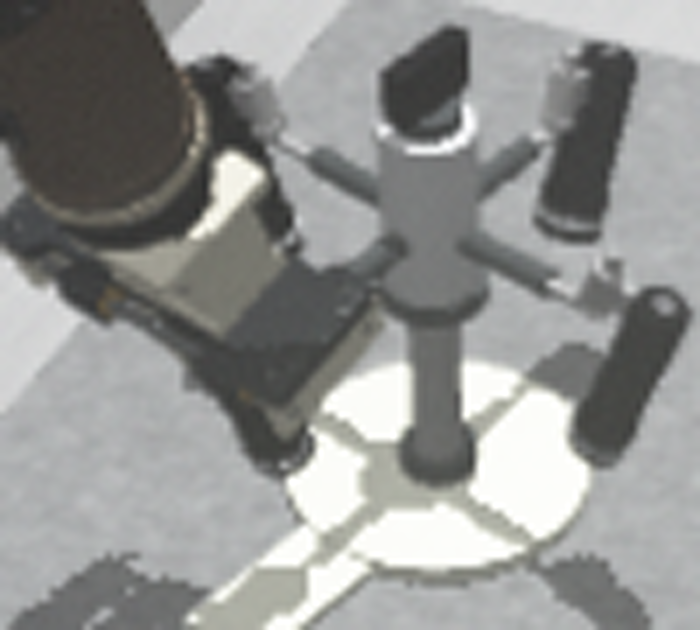

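```bash
python3 -m pendant '[[[0,0,-0.015],[0,0,0],0.065],[[0,0,-0.03],[0,0,0],0.065],[[0,0,-0.05],[0,0,0],0.065],[[0.02,0,-0.05],[0,0,0],0.065],[[0.02,0,-0.03],[0,0,0],0.065]]'
python3 - <<'E'
from h import *
to();err(.0)
save('side','side10');save('top','top10')
im=cv2.imread('pics/side10.png'); cv2.imwrite('pics/side10c.png',cv2.resize(im[120:240,190:320],None,fx=6,fy=6,interpolation=cv2.INTER_CUBIC))
im=cv2.imread('pics/top10.png'); cv2.imwrite('pics/top10c.png',cv2.resize(im[80:190,260:400],None,fx=5,fy=5,interpolation=cv2.INTER_CUBIC))
E
```

```text
clock: 21.48
position: [0.7111, 0.0434, 0.3196]
ee_rot: [2.33, 1.734, -0.403]
force: [0.8, -0.3, -0.4]
width: 0.709
t 21.475 pos [0.7111 0.0434 0.3196] xang 73.28 tilt z [-0.093 -0.326 -0.941] F [ 0.83 -0.34 -0.36] T [ 0.36 -0.2  -0.04] w 65.1 q [-0.16  0.67 -0.28  1.02  0.44  1.69 -0.68]
goal [ 0.6825 -0.0496  0.1661] shift mm [-39.5  -1.5 177.4] turn [ 0.27 -0.18 -0.02]
 in pin axes (X out,y,z down): pos err [-38.9  -0.7 177.5] F [0.  0.9 0.4]
```

View pics/side10c.png

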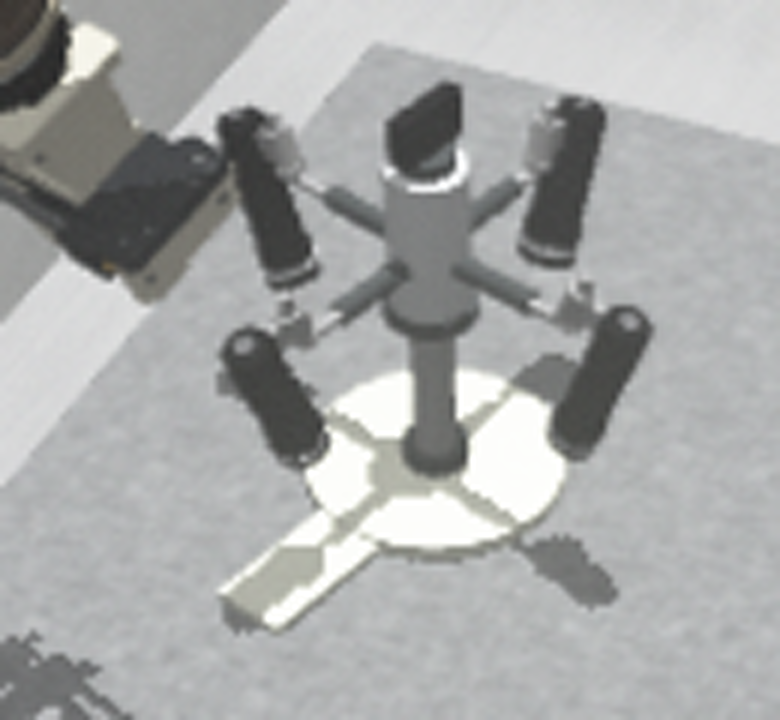

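View pics/top10c.png

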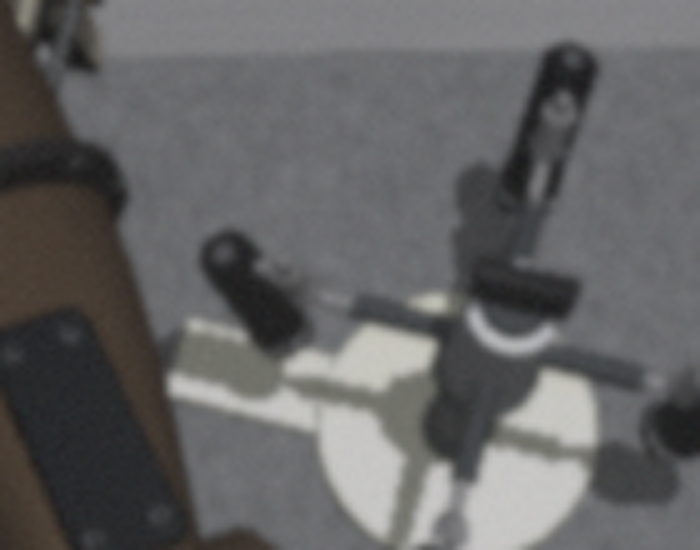

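```bash
python3 - <<'E'
from h import *
def rack(n,f,Rt):
    im=cv2.imread(f'pics/{f}.png'); S=7; r0,c0=(125,215) if n=='side' else (110,275)
    z=cv2.resize(im[r0:r0+90,c0:c0+110],None,fx=S,fy=S,interpolation=cv2.INTER_CUBIC)
    G=goal(0)[1]; m=goal(0)[0]-.034*G[:,0]-.0131*G[:,2]; p=-G[:,2]
    ax=m+.034*G[:,0]; t=np.linspace(0,2*np.pi,40)
    for h,rad in((.03,.016),(-.08,.018)):
        c=ax+p*h; w=((pix(n,np.array([c+rad*(np.cos(a)*G[:,0]+np.sin(a)*G[:,1]) for a in t]))-[c0,r0]+.5)*S).astype(int); cv2.polylines(z,[w],True,(0,255,0),1)
    e=np.r_[np.cos(TH),np.sin(TH),0]; g=np.array([-e[1],e[0],0])
    pts=np.array([np.r_[C,.01]+e*a+g*b for a,b in((.08,.025),(.175,.025),(.175,-.025),(.08,-.025))])
    w=((pix(n,pts)-[c0,r0]+.5)*S).astype(int); cv2.polylines(z,[w],False,(255,0,0),1)
    w=((pix(n,np.array([np.r_[C,.19]+e*a for a in(.026,.08)]))-[c0,r0]+.5)*S).astype(int); cv2.polylines(z,[w],False,(0,0,255),1)
    cv2.imwrite(f'pics/f_{n}.png',z)
    d=np.load(f'pics/{f}.npy');P,ok=cloud(n,d); r=np.hypot(P[...,0]-C[0],P[...,1]-C[1]);A=np.degrees(np.arctan2(P[...,1]-C[1],P[...,0]-C[0]))
    k=ok&(r>.045)&(r<.08)&(P[...,2]>.16)&(P[...,2]<.21)&(abs(A-73)<15); print(n,'arm ang',A[k].mean(),k.sum())
    k=ok&(r<.04)&(P[...,2]>.27)
    b=cv2.minAreaRect(P[k][:,:2].astype(np.float32)); print('bar',b)
rack('side','side10',0); rack('top','top10',0)
E
```

```text
side arm ang 76.18804094068035 41
bar ((0.6427222490310669, -0.17965754866600037), (0.05731295421719551, 0.01845727115869522), 69.70567321777344)
top arm ang 73.40386810525112 73
bar ((0.6450122594833374, -0.181597501039505), (0.05313551798462868, 0.015942860394716263), 75.57524871826172)
```

View pics/f_side.png

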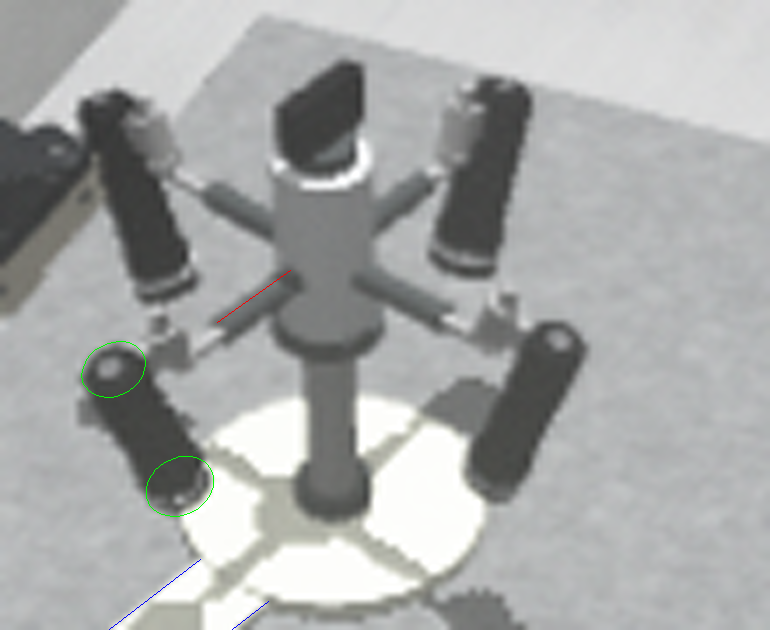

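View pics/f_top.png

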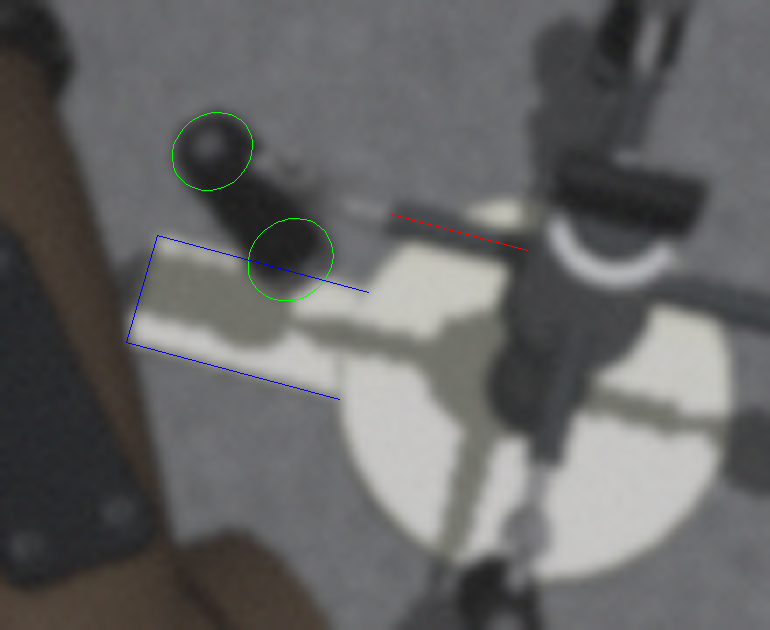

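```bash
python3 -c "
from cell import arm
print(arm.sign_off(), arm.observe()['clock'])"
```

```text
the job is handed in; nothing more can be done
the job is handed in; nothing more can be done
```

The torch is hanging on the empty hook, with the hook over the tongue, and the job is handed in. It took about 22 s of the 72 s.

- **Turning the rack:** I pinched the grip bar and turned the rack about 182° counter-clockwise. The side force stayed under 9 N.
- **Hanging the torch:** I picked up the black torch, tilted it 20° and slid the sleeve down the pin with 1 mm steps at the end. The seat came up at about 7 N, within 1 mm of the depth expected for a hook pulled out about 30 mm. I then let go and backed off.

**Last checks:**
- **Seating:** both cameras show the torch hanging like the three fixed ones. Its outline matches the fully seated position to within a couple of millimetres.
- **Tongue:** the top camera puts the arm at 73.4°, against about 73.5° for the tongue. The side camera's rougher depth data gave 76.2°, so the two disagree by about 3°. In both pictures the hook lies over the tongue.
- **Bystanders:** I did not measure the lens unit, tray, screwdriver and yellow torches again at the end. I felt no contact with any of them.

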